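# Clamp a specimen bar in the V-block and set the splash guard

## Task

Get the aluminium specimen bar ready for grinding: lift it out of the blue storage cradle, set it down in the yellow notched rest and let go so that you can take it again by one end, then lay it in the steel V-groove of the white fixture with its far end close to the end stop (about 5 mm off, no more than 15 mm) and let go. Then swing the orange clamp strap fully across over the bar, and last fold the white splash guard forward until it stands at the same angle as the red pointer beside it, and leave it there. Do not let the bar fall onto the bench, do not shift the red pointer, and leave the bottle, canister, jar and cardboard box where they stand.

Things in the scene. Friction and masses are not known exactly. Their poses are not given: they have to be found in the camera images.
- bar: Plain aluminium round bar, 26 mm diameter, 150 mm long, 215 g nominal; both ends alike. Its x axis is the bar's axis. It starts lying in the blue cradle, midway along it, axis parallel to the cradle's x. (Its origin is on its skin at mid length; use bar_center.)
- bar_center (a point): Centre of the bar (on its axis, at mid length).
- cradle: Blue storage cradle, fixed, 164 x 84 mm; origin at the centre of its underside on the bench. The bar's axis lies along its x, 35 mm above the bench. Two V-saddles, 30 to 80 mm either side of the middle, have cheeks 12 mm above the bar's axis, so the bar can be gripped only in the 60 mm gap at the middle (floor there 6 mm above the bench).
- rest: Yellow change-over rest, fixed, base 68 x 70 x 6 mm; origin under its centre on the bench. A bar laid along its x lies in two 8 mm thick V-notched plates 30 mm either side of the middle (52 mm clear between them), cheeks 4 mm above the bar's axis; a centred bar sticks out 41 mm beyond each plate, over bare bench.
- rest_seat (a point): Where the bar's centre lies when it is seated midway in the rest: 35 mm above the bench.
- fixture: White fixture with a steel V-block, fixed. Origin on the bench straight below the centre of the properly laid bar; x runs along the groove, away from the robot, to the end stop. Base plate x -36 to +144 mm, y -120 to +110 mm, 12 mm thick; a motor housing 78 mm high stands behind the stop.
- groove_seat (a point): Where the bar's centre belongs: on the groove's axis, 50 mm above the bench. The V-block covers fixture x -35 to +60 mm; its cheeks (out to 42 mm either side) reach 12 mm above the bar's axis, so only the bar's near 40 mm (x -75 to -35 mm, over bare bench) stands free to be gripped.
- stop_face (a point): Middle of the end stop's face, at fixture x = +80 mm, 50 mm above the bench; the bar's far end comes about 5 mm short of it.
- strap (a joint): Orange clamp strap's angle about its upright pivot. 0 = straight across the groove (pointing to fixture -y), against its stop; grows clockwise seen from above as it opens: 1.57 points to fixture -x (to the robot), 3.14 would be +y. Starts at 2.3 to 2.9. Needs under 2 N, stays where left.
- strap_pivot (a point): The strap's pivot axis, at fixture x = -20, y = 68 mm, 70 mm above the bench. The strap is 24 mm wide, 8 mm thick, swings level with its underside 66 mm above the bench, 3 mm over a seated bar.
- strap_knob (a point): On the strap's upright black round knob, 18 mm diameter, 24 mm tall (74 to 98 mm above the bench), 90 mm from the pivot; this point is on its axis, 86 mm above the bench.
- guard (a joint): Splash guard angle about its level hinge along fixture y. 0 = lying level towards the robot over the groove, 1.57 = upright, more = leaning back away from the robot. It starts leaning back at 1.85 to 2.2 (its range is 0 to 2.3). It is stiff: it stays at any angle where it is left and needs up to about 6 N at the handle.
- guard_hinge (a point): Middle of the guard's hinge line: fixture x = 85 mm, y = 0, 90 mm above the bench.
- guard_handle (a point): Middle of the guard's handle: a steel round bar 12 mm diameter along fixture y, 140 mm from the hinge, 92 mm free between its two arms; the white panel (150 mm wide, 5 mm thick, orange stripe) ends 37 mm short of it.
- pointer (a joint): Red pointer's angle about the same hinge line, measured like the guard's: the guard is set when both read the same. 0.8 to 1.2. Held by friction.
- pointer_tip (a point): Tip of the red pointer, a red arm 75 mm long (16 mm round disc at the tip) beside the guard at fixture y = -102 mm, starting from the hinge line.
- bottle: White bottle with blue cap, 60 mm diameter, 160 mm tall, bystander; origin under its centre.
- canister: Green can, 64 mm diameter, 120 mm tall, bystander; origin under its centre.
- jar: Amber jar with black lid, 56 mm diameter, 60 mm tall, bystander; origin under its centre.
- discbox: Cardboard box of grinding discs, 70 x 100 x 30 mm, bystander; origin under its centre.
Mind the look-alikes: they are no part of the job. Of the things that look like the bar, the middle-sized one is meant.

How it is judged:
On the way, in this order (a step that is already met when the one before it is completed fails the run):
1. the bar lies in the yellow rest, let go (distance between bar_center and rest_seat below 0.015 m and angle between the x axis of bar and the x axis of rest, either way round below 0.08 rad and contact force between the fingers and bar below 0.2 N), for 0.2 s.
2. the bar lies in the fixture's V-groove close to the stop, let go (x of bar_center in the frame of fixture between -0.012 and 0.012 m and y of bar_center in the frame of fixture between -0.004 and 0.004 m and z of bar_center in the frame of fixture between 0.046 and 0.054 m and angle between the x axis of bar and the x axis of fixture, either way round below 0.06 rad and contact force between the fingers and bar below 0.2 N), for 0.2 s.
3. the clamp strap is swung across over the bar (value of joint strap below 0.15 rad and x of bar_center in the frame of fixture between -0.012 and 0.012 m and y of bar_center in the frame of fixture between -0.004 and 0.004 m and z of bar_center in the frame of fixture between 0.046 and 0.054 m and angle between the x axis of bar and the x axis of fixture, either way round below 0.06 rad), for 0.2 s.
4. the guard stands at the pointer's angle (angle between the x axis of guard_handle and the x axis of pointer_tip, either way round below 0.07 rad), for 0.2 s.
At the end, for the whole second after the job is handed in: The bar lies at rest in the V-groove (centre within 12 mm along, 4 mm across and in height of its place, axis within 0.06 rad), the strap is within 0.15 rad of straight across, and the guard is at rest within 0.07 rad (4 degrees) of the red pointer's angle (all of step 3 and angle between the x axis of guard_handle and the x axis of pointer_tip, either way round below 0.07 rad and linear speed of bar below 0.02 m/s and velocity of joint guard between -0.03 and 0.03 rad/s); the robot touches nothing.
It fails at once if the bar falls onto the bench (height (world z) of bar_center below 0.02 m).
It fails at once if the red pointer is shifted (distance of pointer_tip from where it was at the start of the episode above 0.01 m).
It fails at once if the bottle, canister, jar or cardboard box is shifted or tipped (distance of any of bottle, canister, jar, discbox from where it was at the start of the episode above 0.02 m or angle between any of bottle, canister, jar, discbox's own z axis and vertical above 0.3 rad).
It also fails if it takes over 72 s, if anything falls off the work surface, if the arm or the gripper's body presses on something with over 40 N, if the wrist force passes 120 N, or if a joint passes its speed limit or range.

## Robot

A 7-joint arm with a two-finger parallel gripper is mounted at the origin on the work surface. World frame = base frame: x ahead of the robot, y to its left, z up, the work surface at z = 0. Lengths are in m, angles in rad, forces in N, time in s.
With the tool pointing down it reaches from about 0.425 to 0.925 m from the base axis. Payload 6.8 kg.
Tool frame: the origin (TCP) lies at the very end of the fingers, on their centre line; the grasp point (between the pads) lies 19 mm behind it; y points along the fingers, x is the direction in which the jaws open and shut, and the axes are right-handed (so a half turn about y gives the same grasp; the last joint's range is limited). The gripper opens to 85 mm and grips with 20 to 120 N. Pads are 22 mm wide; open, the fingers measure 114 mm over their backs; the gripper's body (76 mm by 85 mm) begins 54 mm behind the grasp point. The pads swing forward as they close: fully open they stand 13 mm farther back than shut.
Start: joints at [-1.369, 0.477, 0.022, 1.555, -0.011, 1.109, -0.083], TCP at [0.206, 0.643, 0.231] pointing down, gripper open.
Joint ranges: [-2.96, 2.96], [-0.34, 2.1], [-1.41, 1.46], [0.24, 2.44], [-1.37, 4.51], [0.17, 1.92], [-2.96, 2.96]. Speed limits (rad/s): [2.39, 2.39, 3.14, 3.14, 3.14, 3.14, 3.14].

## Interface

Orientations are given as a rotation vector (axis times angle).
In Python, from bench import r, imaging gives the robot as it stands.
- The arm moves only by the shell command python3 -m jog 'ROWS' [FORCE]. ROWS is text: rows parted by semicolons, each of 7 numbers parted by spaces: the turn, a rotation vector about the tool's x, y, z in degrees, then the shift along the tool's x, y, z in mm, then the opening, from 0 (shut) to 1 (fully open). A call has exactly 5 rows; each row shifts and turns the commanded pose from where the row before left it, along the tool's axes as they then stand; what a row does not reach is not made up. A row lasts 1/12 s, in which the tool goes at most 41.7 mm and 7.16 degrees, less where a joint would pass 70% of its speed; a pose out of reach is approached as far as the arm can. A call with a gripper value outside its range is refused whole. The fingers move at their own pace and stop on an object; FORCE is the grip in N (left out, the last holds). Time passes only in rows, so rows that do not move let the fingers close, or fill a call up. It gives the time, the measured TCP pose, the force and the opening at its end, in the units of the state.
- r.get_obs(): the state, without advancing time (a new reading comes with each control period).
- imaging.grab_frame(name): name is "scene" or "side" or "wrist"; returns a dict with "color" (384x512x3 uint8, red, green, blue), "z_map" (384x512 float32, m along the optical axis (not along the pixel's ray), 0 where there is no reading), "fx", "fy", "cx", "cy" (pixels), "world_to_cam" (4x4, takes a point from world to camera coordinates); the wrist camera has in their place "hand_eye" (4x4, takes a point from camera to tool coordinates, whose origin is the TCP and whose axes are the tool frame's). Camera axes: x right, y up, looking along -z (the intrinsics and any distortion apply to the point x, -y, -z); pixel columns grow to the right and rows downward; lengths in m; the calibration is good to about 2 mm. The wrist camera is an equidistant fisheye: a pixel r from the principal point sees the ray r / f radians off the axis. A picture is of the moment at which its call begins: read the wrist's pose just before it.
- r.hand_in(): hands the job in, once; it reports no verdict.
The state is a dict: "clock": time; "joints": joint angles; "qvel": joint speeds; "tau": joint torques, N m; "tcp_pos": TCP position; "orientation": TCP orientation; "contact_force": force on the tool from outside, world axes, zero at the start; "moment": the same for the moment, N m; "grip_width": finger opening in m.
Only numpy, scipy, OpenCV 4.12 (cv2) and the standard library are available. Lean on these libraries where they do the work, as an engineer would, in place of code of your own. Each camera call takes 0.05 s, during which the arm holds its last target.

## Working session

There is one attempt and no reset: what is moved stays moved. The work goes in short steps, Python scripts to look and compute and a shell command to move; the robot and the scene stay as the last step left them, time stands still between calls to the robot, and variables do not carry over. Pictures are saved under pics/ and viewed, and the job is handed in when it is done.

```bash
ls; mkdir -p pics; python3 - <<'E'
from bench import r, imaging
import cv2,pickle
print(r.get_obs())
for n in ("scene","side","wrist"):
    f=imaging.grab_frame(n); cv2.imwrite(f"pics/{n}0.png",cv2.cvtColor(f["color"],cv2.COLOR_RGB2BGR)); pickle.dump(f,open(f"{n}0.pkl","wb"))
    print(n,{k:v for k,v in f.items() if k not in("color","z_map")})
E
```

```text
pics
{'clock': 0.0, 'joints': array([-1.36910429,  0.47780297,  0.02236629,  1.55649423, -0.01149976,
        1.10931363, -0.08313123]), 'qvel': array([-8.39850478e-04, -9.83050181e-05, -2.34165834e-04,  6.54715356e-04,
        2.69245888e-04,  1.09032683e-03, -4.84529763e-04]), 'tau': array([-6.15575536e-04, -5.96464384e+01,  1.60748642e+00, -2.81184125e+01,
        1.24319899e-02,  9.44002066e-03, -3.07556536e-05]), 'tcp_pos': array([0.20562455, 0.64226737, 0.23030627]), 'orientation': array([-1.34125591, -0.97699253,  0.97936616]), 'contact_force': array([0.33502672, 0.08947205, 0.06292247]), 'moment': array([0.00860587, 0.03979588, 0.00922821]), 'grip_width': 0.08540883081938272}
scene {'fx': 414.37846663412927, 'fy': 414.37846663412927, 'cx': 258.42517696776264, 'cy': 195.93735474487733, 'world_to_cam': array([[-0.03728158,  0.99928189, -0.00676737, -0.00667888],
       [-0.82033346, -0.0267366 ,  0.57126016,  0.37568512],
       [ 0.570669  ,  0.02684899,  0.82074115, -1.3890818 ],
       [ 0.        ,  0.        ,  0.        ,  1.        ]])}
side {'fx': 455.790755220352, 'fy': 455.790755220352, 'cx': 264.3266214816183, 'cy': 187.1945440092251, 'world_to_cam': array([[ 0.7298714 , -0.68358195,  0.00185867, -0.36106532],
       [ 0.43509546,  0.46665208,  0.77001804, -0.28360844],
       [-0.52723778, -0.56120545,  0.63801941, -1.01508578],
       [ 0.        ,  0.        ,  0.        ,  1.        ]])}
wrist {'fx': 297.3186396354542, 'fy': 297.3186396354542, 'cx': 252.32128836752187, 'cy': 191.22798810956817, 'hand_eye': array([[ 9.99999669e-01, -5.57780465e-04,  5.93030523e-04,
        -1.32712213e-04],
       [ 7.24577326e-04,  2.77638552e-01, -9.60685333e-01,
        -1.43796629e-01],
       [ 3.71203376e-04,  9.60685445e-01,  2.77638864e-01,
         7.01385950e-02],
       [ 0.00000000e+00,  0.00000000e+00,  0.00000000e+00,
         1.00000000e+00]])}
```

View pics/scene0.png

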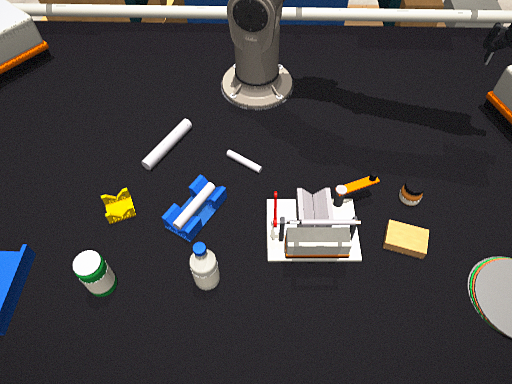

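View pics/side0.png

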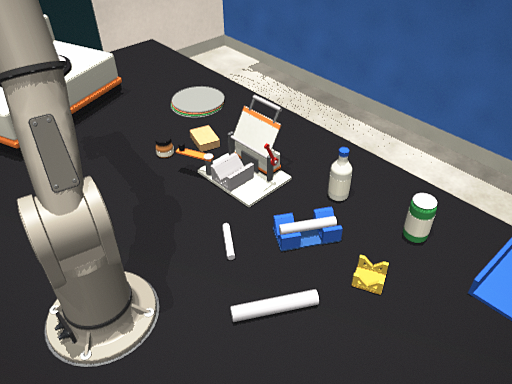

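View pics/wrist0.png

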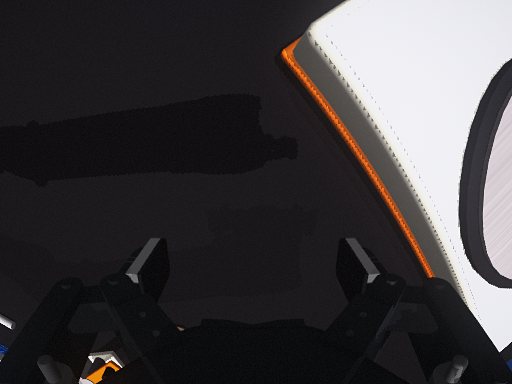

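```bash
cat > h.py <<'E'
import numpy as np, cv2, pickle
from scipy.spatial.transform import Rotation as R
def load(n): return pickle.load(open(n+".pkl","rb"))
def take(n,tag):
    from bench import r, imaging
    o=r.get_obs(); f=imaging.grab_frame(n); f["obs"]=o
    cv2.imwrite(f"pics/{tag}.png",cv2.cvtColor(f["color"],cv2.COLOR_RGB2BGR)); pickle.dump(f,open(tag+".pkl","wb")); return f
def cloud(f):
    """world point per pixel (H,W,3) from z_map; nan where none"""
    z=f["z_map"].astype(float); H,W=z.shape
    u,v=np.meshgrid(np.arange(W),np.arange(H))
    if "hand_eye" in f:
        x=(u-f["cx"])/f["fx"]; y=(v-f["cy"])/f["fy"]; th=np.hypot(x,y)
        s=np.where(th>1e-9,np.tan(th)/np.maximum(th,1e-9),1); X=x*s;Y=y*s
        T=np.eye(4);T[:3,:3]=R.from_rotvec(f["obs"]["orientation"]).as_matrix();T[:3,3]=f["obs"]["tcp_pos"]
        M=T@f["hand_eye"]
    else:
        X=(u-f["cx"])/f["fx"];Y=(v-f["cy"])/f["fy"]; M=np.linalg.inv(f["world_to_cam"])
    P=np.stack([X*z,-Y*z,-z],-1)@M[:3,:3].T+M[:3,3]
    P[z<=0]=np.nan
    return P
def ray(f,u,v,h):
    """point where the ray of pixel hits plane z=h"""
    x=(u-f["cx"])/f["fx"];y=(v-f["cy"])/f["fy"]
    if "hand_eye" in f:
        th=np.hypot(x,y); s=np.tan(th)/th; x*=s;y*=s
        T=np.eye(4);T[:3,:3]=R.from_rotvec(f["obs"]["orientation"]).as_matrix();T[:3,3]=f["obs"]["tcp_pos"]
        M=T@f["hand_eye"]
    else: M=np.linalg.inv(f["world_to_cam"])
    d=M[:3,:3]@np.array([x,-y,-1]); o=M[:3,3]
    return o+d*(h-o[2])/d[2]
def proj(f,p):
    q=f["world_to_cam"]@np.append(p,1); return f["cx"]+f["fx"]*q[0]/-q[2], f["cy"]-f["fy"]*q[1]/-q[2]
def hsv(f): return cv2.cvtColor(f["color"],cv2.COLOR_RGB2HSV)
E
python3 - <<'E'
from h import *
s=load("scene0");d=load("side0")
cv2.imwrite("pics/s_a.png",cv2.cvtColor(cv2.resize(s["color"][110:310,50:290],None,fx=3.3,fy=3,interpolation=cv2.INTER_CUBIC),cv2.COLOR_RGB2BGR))
cv2.imwrite("pics/s_b.png",cv2.cvtColor(cv2.resize(s["color"][160:280,250:450],None,fx=4,fy=4,interpolation=cv2.INTER_CUBIC),cv2.COLOR_RGB2BGR))
cv2.imwrite("pics/d_b.png",cv2.cvtColor(cv2.resize(d["color"][80:220,140:310],None,fx=4,fy=4,interpolation=cv2.INTER_CUBIC),cv2.COLOR_RGB2BGR))
for f,n in((s,"scene"),(d,"side")):
    P=cloud(f);H=hsv(f)
    def rep(name,m):
        k,l,st,c=cv2.connectedComponentsWithStats(m.astype(np.uint8))
        for i in range(1,k):
            if st[i,4]<30: continue
            q=P[l==i];q=q[~np.isnan(q[:,0])]
            if len(q): print(n,name,st[i],np.round(np.median(q,0),3),np.round(np.percentile(q,2,0),3),np.round(np.percentile(q,98,0),3))
    h,sa,v=H[...,0],H[...,1],H[...,2]
    rep("yellow",(h>24)&(h<34)&(sa>150)&(v>90))
    rep("orange",(h>8)&(h<=22)&(sa>150)&(v>100))
    rep("blue",(h>100)&(h<125)&(sa>150)&(v>50))
    rep("red",((h<6)|(h>174))&(sa>150)&(v>90))
    rep("white",(sa<40)&(v>170))
    z=P[(v<30)&(P[...,0]>.3)&(P[...,0]<.8)&(abs(P[...,1])<.5)][:,2];print("bench z",np.nanmedian(z),np.nanstd(z))
E
```

```text
scene yellow [115 187  13  14  38] [ 0.478 -0.336  0.036] [ 0.468 -0.358  0.01 ] [ 0.491 -0.324  0.042]
scene yellow [101 194  15   5  32] [ 0.496 -0.378  0.037] [ 0.486 -0.393  0.015] [ 0.502 -0.358  0.042]
scene yellow [105 197  30  22 341] [ 0.514 -0.342  0.007] [ 0.483 -0.378  0.004] [ 0.554 -0.301  0.04 ]
scene orange [  0  40  48  33 395] [-0.044 -0.783  0.061] [-0.114 -0.834  0.048] [ 0.022 -0.728  0.069]
scene orange [486  91  26  32 277] [0.147 0.734 0.062] [0.093 0.712 0.049] [0.199 0.752 0.069]
scene orange [344 176  36  19 220] [0.461 0.281 0.074] [0.412 0.249 0.   ] [0.485 0.33  0.078]
scene orange [401 186  22  15 116] [0.468 0.418 0.034] [0.44  0.403 0.025] [0.476 0.45  0.04 ]
scene orange [286 253  63   4 124] [0.645 0.174 0.027] [0.642 0.097 0.022] [0.649 0.244 0.032]
scene orange [473 259  24  39  67] [0.666 0.551 0.013] [0.633 0.528 0.01 ] [0.729 0.601 0.016]
scene blue [184   0  44   6 233] [-1.077 -0.32  -0.342] [-1.089 -0.441 -0.361] [-1.064 -0.214 -0.325]
scene blue [283   0  65   8 446] [-1.077  0.276 -0.338] [-1.089  0.106 -0.36 ] [-1.064  0.442 -0.317]
scene
[... 5713 characters left out ...]
9  0.318] [-0.037  0.034  0.354]
side white [280 216  57  17 479] [ 0.515 -0.146  0.044] [ 0.451 -0.185 -0.001] [ 0.577 -0.1    0.049]
side white [408 216  26  21 310] [ 0.699 -0.355  0.056] [ 0.691 -0.369  0.026] [ 0.723 -0.333  0.082]
side white [223 223  12  34 232] [ 0.342 -0.027  0.017] [ 0.311 -0.073  0.007] [0.38  0.029 0.022]
side white [  74  272   81   89 1841] [ 0.032 -0.079  0.013] [-0.081 -0.113  0.009] [0.111 0.041 0.026]
side white [ 231  289   88   31 1194] [ 0.286 -0.257  0.03 ] [ 0.204 -0.308 -0.   ] [ 0.369 -0.205  0.035]
side white [ 46 299  26  60 515] [-0.099  0.025  0.013] [-0.112 -0.049  0.009] [-0.061  0.089  0.017]
bench z -0.0002493582739482303 0.025482062881911384
```

```bash
sleep 1
```

```text
(no output)
```

View pics/s_a.png

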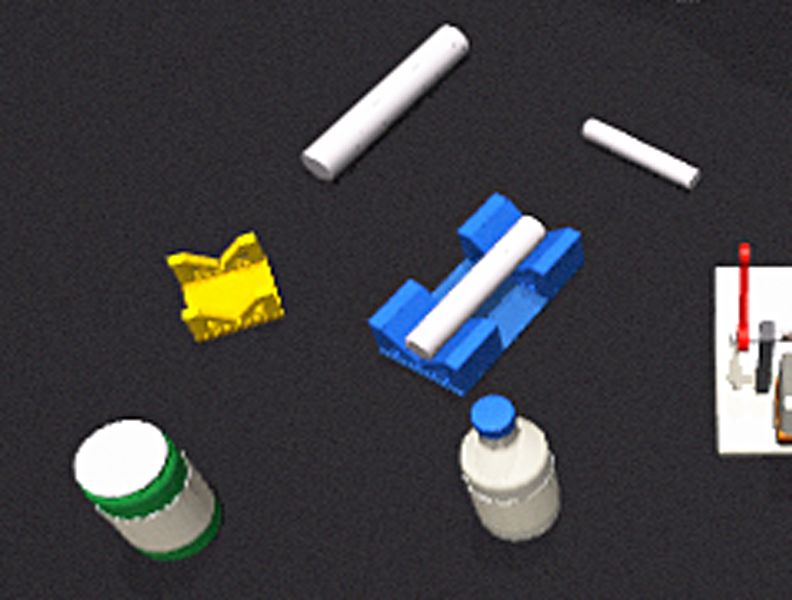

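View pics/s_b.png

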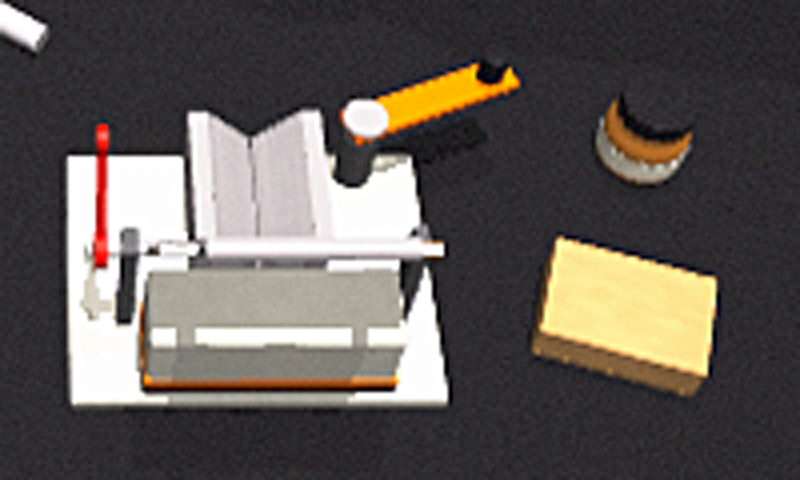

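View pics/d_b.png

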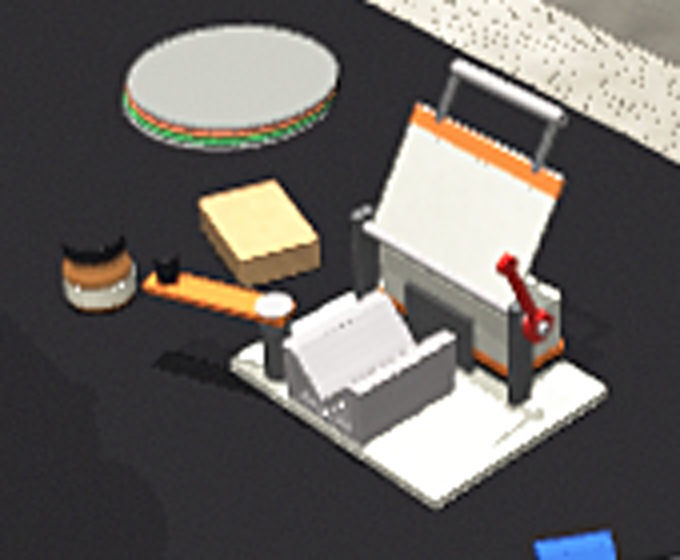

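```bash
python3 - <<'E'
from h import *
for n in("scene0","side0"):
    f=load(n);P=cloud(f);H=hsv(f);h,sa,v=H[...,0],H[...,1],H[...,2]
    # bar: cloud near cradle, non-blue, fit
    m=(sa<60)&(v>100)&(abs(P[...,0]-.52)<.1)&(abs(P[...,1]+.14)<.08)&(P[...,2]>.025)&(P[...,2]<.06)
    q=P[m]; xy=q[:,:2]; (cx,cy),(w,hh),a=cv2.minAreaRect(xy.astype(np.float32)*1000)
    top=q[q[:,2]>.042]; c=top.mean(0); _,_,V=np.linalg.svd(top[:,:2]-c[:2]); 
    t=(q[:,:2]-c[:2])@V[0]; s=(q[:,:2]-c[:2])@np.array([-V[0][1],V[0][0]])
    print(n,"bar rect",cx,cy,w,hh,a,"zmax",np.percentile(q[:,2],98),"dir",np.degrees(np.arctan2(V[0][1],V[0][0])),"c",c,"mid",c[:2]+V[0]*(t.max()+t.min())/2,"len",np.ptp(t),"s",s.min(),s.max())
    # cradle blue rect
    m=(h>100)&(h<125)&(sa>120)&(v>30)&(abs(P[...,0]-.52)<.1)&(abs(P[...,1]+.14)<.1)&(P[...,2]>-.01)&(P[...,2]<.06)
    print(" cradle rect",cv2.minAreaRect(P[m][:,:2].astype(np.float32)*1000))
    # rest
    m=(h>14)&(h<36)&(sa>120)&(v>30)&(abs(P[...,0]-.51)<.07)&(abs(P[...,1]+.345)<.07)&(P[...,2]>-.01)&(P[...,2]<.06)
    q=P[m];print(" rest rect",cv2.minAreaRect(q[:,:2].astype(np.float32)*1000),np.ptp(q[:,2]))
    b=q[(q[:,2]<.011)&(q[:,2]>.003)];print(" rest base",cv2.minAreaRect(b[:,:2].astype(np.float32)*1000))
    b=q[(q[:,2]>.03)];print(" rest tops",np.round(b,3)[:40].tolist())
    # fixture base plate white
    m=(sa<60)&(v>80)&(abs(P[...,0]-.57)<.15)&(abs(P[...,1]-.17)<.16)&(P[...,2]>.007)&(P[...,2]<.017)
    q=P[m];print(" plate",cv2.minAreaRect(q[:,:2].astype(np.float32)*1000))
E
```

```text
scene0 bar rect 516.0933837890625 -137.60826110839844 25.915573120117188 150.672119140625 58.91733932495117 zmax 0.05055020862903243 dir -30.305828368411998 c [ 0.51856559 -0.13897491  0.04672631] mid [ 0.51600619 -0.13747896] len 0.15067048966521546 s -0.014031974306519103 0.012031404590898206
 cradle rect ((505.2189025878906, -148.4528350830078), (128.39833068847656, 181.03761291503906), 66.68961334228516)
 rest rect ((500.5597229003906, -352.39013671875), (103.55182647705078, 77.04510498046875), 25.316024780273438) 0.04610830133678134
 rest base ((504.65899658203125, -345.96905517578125), (88.35308074951172, 70.08518981933594), 23.974802017211914)
 rest tops [[0.466, -0.328, 0.038], [0.47, -0.334, 0.039], [0.468, -0.333, 0.036], [0.471, -0.329, 0.04], [0.472, -0.325, 0.042], [0.475, -0.336, 0.041], [0.475, -0.333, 0.041], [0.475, -0.33, 0.042], [0.473, -0.329, 0.039], [0.473, -0.326, 0.039], [0.473, -0.323, 0.039], [0.475, -0.34, 0.036], [0.476, -0.336, 0.038], [0.477, -0.333, 0.039], [0.478, -0.329, 0.041], [0.478, -0.327, 0.041], [0.476, -0.326, 0.038], [0.473, -0.324, 0.035], [
[... 1647 characters left out ...]
[0.53, -0.313, 0.037], [0.533, -0.313, 0.035], [0.535, -0.315, 0.036], [0.524, -0.303, 0.031], [0.523, -0.307, 0.034], [0.522, -0.31, 0.037], [0.527, -0.309, 0.033], [0.527, -0.312, 0.035], [0.527, -0.315, 0.038], [0.53, -0.316, 0.036], [0.534, -0.316, 0.034], [0.536, -0.318, 0.033], [0.522, -0.31, 0.035], [0.527, -0.31, 0.031], [0.528, -0.312, 0.031], [0.529, -0.314, 0.032], [0.53, -0.316, 0.034], [0.536, -0.318, 0.031], [0.537, -0.321, 0.032], [0.524, -0.312, 0.03], [0.532, -0.321, 0.032], [0.553, -0.349, 0.035], [0.553, -0.351, 0.037], [0.555, -0.353, 0.037], [0.557, -0.354, 0.037]]
 plate ((558.5820922851562, 159.8014678955078), (183.42550659179688, 233.9430694580078), 1.871264934539795)
```

```bash
cat >> h.py <<'E'
def goto(x,y,z,yaw_jaw_deg,tilt=None):
    """print tool-frame turn (deg) and shift AFTER that turn (mm) from the measured pose to tool-down with jaw axis at yaw"""
    from bench import r
    o=r.get_obs(); M=R.from_rotvec(o["orientation"]).as_matrix(); p=o["tcp_pos"]
    best=None
    for k in (0,180):
        a=np.radians(yaw_jaw_deg+k); X=np.array([np.cos(a),np.sin(a),0]);Y=np.array([0,0,-1.]);T=np.stack([X,Y,np.cross(X,Y)],1)
        w=R.from_matrix(M.T@T).as_rotvec(degrees=True)
        sh=T.T@(np.array([x,y,z])-p)*1000
        print(f"k={k} turn {np.round(w,1)} shift-after {np.round(sh,1)} shift-now {np.round(M.T@(np.array([x,y,z])-p)*1000,1)}")
    print("now tcp",np.round(p,4),"jaw yaw",round(float(np.degrees(np.arctan2(M[1,0],M[0,0]))),2),"q",np.round(o["joints"],2),"F",np.round(o["contact_force"],1),"t",round(o["clock"],2),"w",round(o["grip_width"],4))
E
python3 - <<'E'
from h import *
from bench import r
print(R.from_rotvec(r.get_obs()["orientation"]).as_matrix().round(3))
goto(.42,.20,.25,60)
goto(.50,-.13,.25,60)
E
```

```text
[[ 0.305 -0.    -0.952]
 [ 0.952 -0.001  0.305]
 [-0.001 -1.    -0.   ]]
k=0 turn [ 0.  12.3 -0.1] shift-after [-276.   -19.4 -406.9] shift-now [-356.1  -18.9 -339. ]
k=180 turn [-1.000e-01 -1.677e+02 -0.000e+00] shift-after [276.  -19.4 406.9] shift-now [-356.1  -18.9 -339. ]
now tcp [0.2057 0.6425 0.2306] jaw yaw 72.25 q [-1.37  0.48  0.02  1.56 -0.01  1.11 -0.08] F [0.2 0.5 0.4] t 0.15 w 0.0853
k=0 turn [ 0.  12.3 -0.1] shift-after [-521.8  -19.4 -641.1] shift-now [-646.   -18.5 -515.8]
k=180 turn [-1.000e-01 -1.677e+02 -0.000e+00] shift-after [521.8 -19.4 641.1] shift-now [-646.   -18.5 -515.8]
now tcp [0.2057 0.6425 0.2306] jaw yaw 72.25 q [-1.37  0.48  0.02  1.56 -0.01  1.11 -0.08] F [0.2 0.5 0.4] t 0.15 w 0.0853
```

```bash
python3 -m jog '0 6 0 0 0 0 1; 0 6.3 0 0 0 0 1; 0 0 0 -23 -2 -34 1; 0 0 0 -23 -2 -34 1; 0 0 0 -23 -2 -34 1' 40; python3 -m jog '0 0 0 -23 -2 -34 1; 0 0 0 -23 -2 -34 1; 0 0 0 -23 -2 -34 1; 0 0 0 -23 -2 -34 1; 0 0 0 -23 -2 -34 1';python3 -m jog '0 0 0 -23 -2 -34 1; 0 0 0 -23 -2 -34 1; 0 0 0 -23 -2 -34 1; 0 0 0 -23 -2 -34 1; 0 0 0 0 0 0 1'
python3 -c "
from h import *
goto(.495,-.125,.22,60)"
```

```text
clock: 0.57
tcp_pos: [0.2595, 0.5307, 0.2366]
orientation: [-1.413, -0.816, 0.817]
contact_force: [2.3, 0.4, 0.8]
grip_width: 0.0853
clock: 0.98
tcp_pos: [0.3495, 0.3453, 0.2473]
orientation: [-1.413, -0.815, 0.815]
contact_force: [0.3, 0.5, 0.3]
grip_width: 0.0857
clock: 1.4
tcp_pos: [0.4239, 0.1916, 0.2558]
orientation: [-1.419, -0.807, 0.806]
contact_force: [-0.4, -1.1, 0.5]
grip_width: 0.0852
k=0 turn [ 0.1 -0.7 -0. ] shift-after [-238.7   35.8 -219.9] shift-now [-235.9   36.5 -222.7]
k=180 turn [1.000e-01 1.793e+02 2.000e-01] shift-after [238.7  35.8 219.9] shift-now [-235.9   36.5 -222.7]
now tcp [0.4239 0.1916 0.2558] jaw yaw 59.3 q [-0.85  0.09  0.31  2.03 -0.03  1.03  0.51] F [-0.4 -1.1  0.5] t 1.4 w 0.0852
```

```bash
python3 -m jog '0 0 0 -28 4 -28 1; 0 0 0 -28 4 -28 1; 0 0 0 -28 4 -28 1; 0 0 0 -28 4 -28 1; 0 0 0 -28 4 -28 1'; python3 -m jog '0 0 0 -28 4 -28 1; 0 0 0 -28 4 -28 1; 0 0 0 -28 4 -28 1; 0 0 0 -15 4 0 1; 0 0 0 0 0 0 1'
python3 -c "
from h import *
goto(.495,-.125,.22,60); take('wrist','w1')"
```

```text
clock: 1.82
tcp_pos: [0.4718, 0.0068, 0.2352]
orientation: [-1.412, -0.815, 0.815]
contact_force: [0.1, 1.1, -0.1]
grip_width: 0.0854
clock: 2.23
tcp_pos: [0.4932, -0.1238, 0.2185]
orientation: [-1.415, -0.807, 0.811]
contact_force: [-1.1, -0.7, -0.6]
grip_width: 0.0854
k=0 turn [-0.1 -0.5 -0.2] shift-after [-0.1 -1.5 -2.2] shift-now [-0.1 -1.5 -2.2]
k=180 turn [ 2.000e-01  1.795e+02 -1.000e-01] shift-after [ 0.1 -1.5  2.2] shift-now [-0.1 -1.5 -2.2]
now tcp [ 0.4932 -0.1238  0.2185] jaw yaw 59.52 q [-0.36  0.24  0.57  1.99 -0.15  0.96  1.32] F [-1.1 -0.7 -0.6] t 2.23 w 0.0854
```

View pics/w1.png

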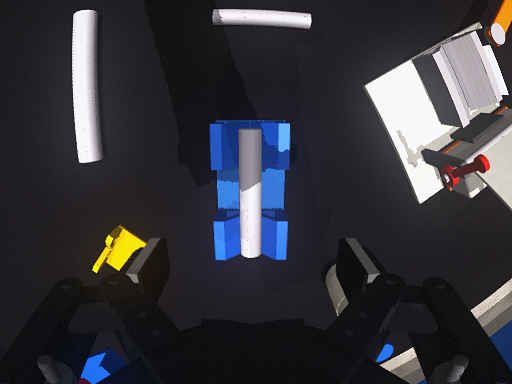

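```bash
cat >> h.py <<'E'
def cyl(q,rad=.013):
    """fit axis line of horizontal-ish cylinder with known radius to points (numpy/scipy)"""
    from scipy.optimize import least_squares
    c=q.mean(0);_,_,V=np.linalg.svd(q[:,:2]-c[:2]);a0=np.arctan2(V[0][1],V[0][0])
    def res(p):
        d=np.array([np.cos(p[0])*np.cos(p[3]),np.sin(p[0])*np.cos(p[3]),np.sin(p[3])]);o=np.array([c[0]-np.sin(a0)*p[1],c[1]+np.cos(a0)*p[1],p[2]])
        w=q-o; return np.linalg.norm(w-np.outer(w@d,d),axis=1)-rad
    s=least_squares(res,[a0,0,c[2]-rad*.7,0],loss="soft_l1",f_scale=.002).x
    d=np.array([np.cos(s[0])*np.cos(s[3]),np.sin(s[0])*np.cos(s[3]),np.sin(s[3])]);o=np.array([c[0]-np.sin(a0)*s[1],c[1]+np.cos(a0)*s[1],s[2]])
    g=abs(res(s))<.004; t=(q[g]-o)@d; lo,hi=np.percentile(t,[.5,99.5])
    print("cyl centre",np.round(o+d*(lo+hi)/2,4),"yaw",round(np.degrees(s[0]),2),"pitch",round(np.degrees(s[3]),2),"len",round(hi-lo,4),"rms",np.std(res(s)[g]).round(4),g.sum(),len(g))
E
python3 - <<'E'
from h import *
for n in("w1","scene0","side0"):
    f=load(n);P=cloud(f);H=hsv(f);h,sa,v=H[...,0],H[...,1],H[...,2]
    d=np.array([np.cos(np.radians(-30)),np.sin(np.radians(-30))]);rel=P[...,:2]-np.array([.516,-.139]); t=rel@d; s=rel@np.array([-d[1],d[0]])
    m=(sa<70)&(v>60)&(abs(t)<.085)&(abs(s)<.025)&(P[...,2]>.028)&(P[...,2]<.056)
    print(n,m.sum()); cyl(P[m])
    m=(h>100)&(h<125)&(sa>120)&(v>30)&(abs(t)<.1)&(abs(s)<.07)&(P[...,2]>.041)&(P[...,2]<.056)
    print(" cradle tops",cv2.minAreaRect(P[m][:,:2].astype(np.float32)*1000))
    m=(h>14)&(h<36)&(sa>120)&(v>30)&(abs(P[...,0]-.51)<.07)&(abs(P[...,1]+.345)<.07)
    q=P[m]; b=q[(q[:,2]<.012)&(q[:,2]>.002)];print(" rest base",len(b),cv2.minAreaRect(b[:,:2].astype(np.float32)*1000))
    b=q[(q[:,2]>.025)&(q[:,2]<.045)];print(" rest tops",len(b),cv2.minAreaRect(b[:,:2].astype(np.float32)*1000))
E
```

```text
w1 2781
cyl centre [ 0.5153 -0.1405  0.036 ] yaw -30.17 pitch 0.1 len 0.1479 rms 0.0006 2766 2781
 cradle tops ((513.75341796875, -140.0266876220703), (85.47698974609375, 160.48472595214844), 59.62251663208008)
 rest base 871 ((497.3279113769531, -361.5229187011719), (48.08781051635742, 103.52315521240234), 10.463020324707031)
 rest tops 255 ((485.99072265625, -356.2072448730469), (9.045388221740723, 69.58135986328125), 24.659494400024414)
scene0 559
cyl centre [ 0.5148 -0.1399  0.0354] yaw -30.32 pitch -0.0 len 0.1488 rms 0.0014 538 559
 cradle tops ((513.4191284179688, -138.2515869140625), (87.28680419921875, 162.42506408691406), 59.675594329833984)
 rest base 406 ((499.57781982421875, -351.6265869140625), (103.67398071289062, 75.0050277709961), 26.255939483642578)
 rest tops 214 ((512.2896118164062, -342.59619140625), (72.31788635253906, 68.83141326904297), 24.979156494140625)
side0 557
cyl centre [ 0.5157 -0.1414  0.0341] yaw 149.99 pitch -0.08 len 0.1483 rms 0.0016 507 557
 cradle tops ((514.6515502929688, -141.351318359375), (90.23626708984375, 161.1780242919922), 59.90135955810547)
 rest base 483 ((525.014404296875, -340.28125), (98.61890411376953, 69.50684356689453), 25.01231575012207)
 rest tops 242 ((513.0299682617188, -345.8857421875), (73.04939270019531, 68.45231628417969), 24.605892181396484)
```

```bash
python3 -c "
from h import *
goto(.515,-.1405,.017,60)"
```

```text
k=0 turn [-0.1 -0.3 -0.1] shift-after [ -6.3 201.7 -28. ] shift-now [ -5.9 201.7 -28.3]
k=180 turn [ 1.000e-01  1.797e+02 -1.000e-01] shift-after [  6.3 201.7  28. ] shift-now [ -5.9 201.7 -28.3]
now tcp [ 0.4939 -0.1211  0.2187] jaw yaw 59.7 q [-0.37  0.24  0.57  1.99 -0.15  0.96  1.32] F [-1.1  1.  -0.4] t 2.28 w 0.0851
```

```bash
python3 -m jog '0 0 0 -3 20 -14 1; 0 0 0 -3 20 -14 1; 0 0 0 0 35 0 1; 0 0 0 0 35 0 1; 0 0 0 0 25 0 1' 40
python3 -c "
from h import *
goto(.515,-.1405,.017,60)"
```

```text
clock: 2.7
tcp_pos: [0.5158, -0.1359, 0.0818]
orientation: [-1.41, -0.816, 0.817]
contact_force: [-0.0, 0.2, 0.1]
grip_width: 0.0854
k=0 turn [-0.1  0.1  0. ] shift-after [-4.4 64.8 -1.6] shift-now [-4.4 64.8 -1.8]
k=180 turn [   0.  -179.9    0.2] shift-after [ 4.4 64.8  1.6] shift-now [-4.4 64.8 -1.8]
now tcp [ 0.5158 -0.1359  0.0818] jaw yaw 60.1 q [-0.23  0.48  0.47  2.04 -0.34  0.69  1.51] F [-0.   0.2  0.1] t 2.7 w 0.0854
```

```bash
python3 -m jog '0 0 0 -4 25 -2 1; 0 0 0 0 25 0 1; 0 0 0 0 15 0 1; 0 0 0 0 0 0 1; 0 0 0 0 0 0 1' 60
python3 -c "
from h import *
goto(.515,-.1405,.017,60)"
```

```text
clock: 3.12
tcp_pos: [0.5159, -0.1413, 0.019]
orientation: [-1.41, -0.816, 0.817]
contact_force: [0.4, 0.8, 0.1]
grip_width: 0.0854
k=0 turn [-0.1  0.1  0. ] shift-after [0.2 2.  1.2] shift-now [0.2 2.  1.2]
k=180 turn [   0.  -179.9    0.2] shift-after [-0.2  2.  -1.2] shift-now [0.2 2.  1.2]
now tcp [ 0.5159 -0.1413  0.019 ] jaw yaw 60.06 q [-0.16  0.59  0.4   2.06 -0.41  0.57  1.58] F [0.4 0.8 0.1] t 3.12 w 0.0854
```

```bash
python3 -m jog '0 0 0 0 1 1 0; 0 0 0 0 0 0 0; 0 0 0 0 0 0 0; 0 0 0 0 0 0 0; 0 0 0 0 0 0 0' 60
python3 -m jog '0 0 0 0 0 0 0; 0 0 0 0 0 0 0; 0 0 0 0 -10 0 0; 0 0 0 0 -15 0 0; 0 0 0 0 -20 0 0' 
python3 -c "
from h import *
goto(.5125,-.344,.12,114.7)"
```

```text
clock: 3.53
tcp_pos: [0.5161, -0.1416, 0.0191]
orientation: [-1.413, -0.817, 0.813]
contact_force: [9.9, 25.9, 11.8]
grip_width: 0.0254
clock: 3.95
tcp_pos: [0.5135, -0.1426, 0.0632]
orientation: [-1.411, -0.812, 0.817]
contact_force: [0.3, -0.5, -2.8]
grip_width: 0.0245
k=0 turn [ -0.2 -54.8  -0. ] shift-after [-182.6  -56.8   85.1] shift-now [-174.9  -56.8  -99.9]
k=180 turn [  0.  125.2  -0.2] shift-after [182.6 -56.8 -85.1] shift-now [-174.9  -56.8  -99.9]
now tcp [ 0.5135 -0.1426  0.0632] jaw yaw 59.93 q [-0.2   0.52  0.46  2.05 -0.36  0.66  1.54] F [ 0.3 -0.5 -2.8] t 3.95 w 0.0245
```

```bash
python3 -m jog '0 -5 0 0 -30 0 0; 0 -7 0 0 -28 0 0; 0 -7 0 0 0 0 0; 0 -7 0 0 0 0 0; 0 -7 0 0 0 0 0' 80
python3 -m jog '0 -7 0 0 0 0 0; 0 -7 0 0 0 0 0; 0 -7 0 0 0 0 0; 0 0 0 -28 0 14 0; 0 0 0 -36 0 17 0' 
python3 -m jog '0 0 0 -36 0 17 0; 0 0 0 -36 0 17 0; 0 0 0 -36 0 17 0; 0 0 0 -10 0 3 0; 0 0 0 0 0 0 0' 
python3 - <<'E'
from h import *
goto(.5125,-.344,.12,114.7)
f=take('wrist','w2')
for n in ("scene","side"): take(n,n+"2")
E
```

```text
clock: 4.37
tcp_pos: [0.5148, -0.1429, 0.1224]
orientation: [-1.183, -1.251, 1.251]
contact_force: [-0.3, 0.3, -2.7]
grip_width: 0.0236
clock: 4.78
tcp_pos: [0.5128, -0.2108, 0.1214]
orientation: [-0.975, -1.516, 1.513]
contact_force: [0.6, -0.4, -2.2]
grip_width: 0.0236
clock: 5.2
tcp_pos: [0.509, -0.3492, 0.1219]
orientation: [-0.988, -1.502, 1.508]
contact_force: [0.1, -0.2, -2.4]
grip_width: 0.0236
k=0 turn [-0.1 -1.2 -0.2] shift-after [ 3.2  1.9 -5.4] shift-now [ 3.3  1.8 -5.3]
k=180 turn [  0.3 178.8  -0.2] shift-after [-3.2  1.9  5.4] shift-now [ 3.3  1.8 -5.3]
now tcp [ 0.509  -0.3492  0.1219] jaw yaw 113.51 q [ 0.27  0.52  0.3   1.81 -0.19  0.84  2.65] F [ 0.1 -0.2 -2.4] t 5.2 w 0.0236
```

View pics/w2.png

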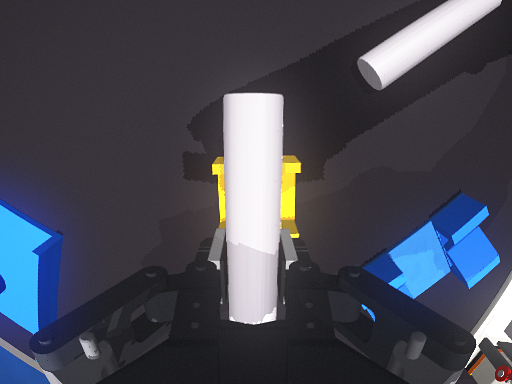

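View pics/scene2.png

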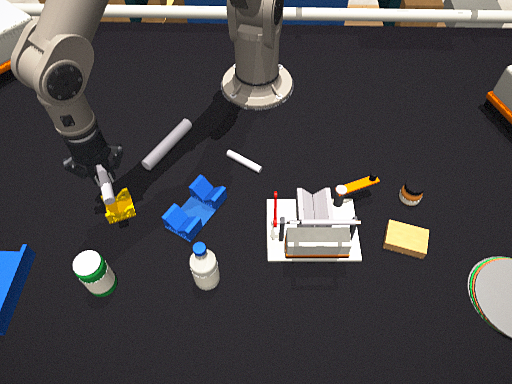

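View pics/side2.png

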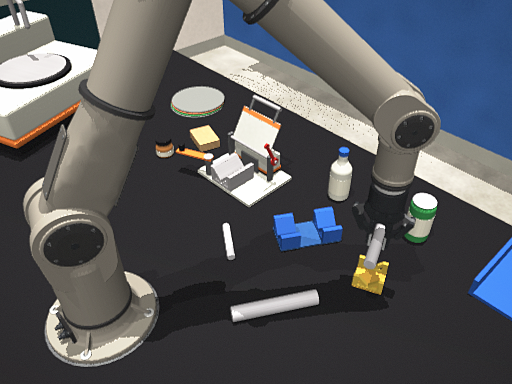

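```bash
python3 - <<'E'
from h import *
f=load("w2");P=cloud(f);H=hsv(f);h,sa,v=H[...,0],H[...,1],H[...,2]
u,vv=np.meshgrid(np.arange(512),np.arange(384))
m=(sa<40)&(v>90)&(abs(u-253)<35)&(vv>85)&(vv<330)&(P[...,2]>.08)
cyl(P[m])
d=(P[m]-f["obs"]["tcp_pos"])@R.from_rotvec(f["obs"]["orientation"]).as_matrix()
print("tool-frame",d.min(0),d.max(0))
m=(h>14)&(h<36)&(sa>120)&(v>60)&(abs(P[...,0]-.51)<.08)&(abs(P[...,1]+.345)<.08)
q=P[m];print(len(q))
b=q[(q[:,2]>.025)&(q[:,2]<.045)];print(" rest tops",len(b),cv2.minAreaRect(b[:,:2].astype(np.float32)*1000))
b=q[(q[:,2]>.002)&(q[:,2]<.012)];print(" rest base",len(b),cv2.minAreaRect(b[:,:2].astype(np.float32)*1000))
for n in("scene2","side2"):
    f=load(n);P=cloud(f);H=hsv(f);h,sa,v=H[...,0],H[...,1],H[...,2]
    m=(h>14)&(h<36)&(sa>120)&(v>30)&(abs(P[...,0]-.51)<.07)&(abs(P[...,1]+.345)<.07)
    q=P[m]; b=q[(q[:,2]>.025)&(q[:,2]<.045)];print(" rest tops",len(b),cv2.minAreaRect(b[:,:2].astype(np.float32)*1000))
E
```

```text
cyl centre [ 0.4888 -0.3581  0.1382] yaw 23.44 pitch -0.15 len 0.1071 rms 0.0006 12622 12814
tool-frame [-0.01702134 -0.07638342 -0.03534666] [ 0.01700734 -0.00546287  0.07617651]
1658
 rest tops 473 ((511.1157531738281, -345.2601013183594), (63.8086051940918, 68.71680450439453), 24.811561584472656)
 rest base 969 ((516.2935791015625, -339.560791015625), (78.03634643554688, 76.136962890625), 24.73179054260254)
 rest tops 167 ((511.9923095703125, -342.9142761230469), (73.03523254394531, 69.09294128417969), 24.58347511291504)
 rest tops 217 ((513.0308837890625, -345.798583984375), (71.79910278320312, 68.62059783935547), 24.628101348876953)
```

```bash
python3 -m jog '0 -1 0 3 0 -5 0; 0 0 0 0 25 0 0; 0 0 0 0 25 0 0; 0 0 0 0 0 0 0; 0 0 0 0 0 0 0' 
python3 - <<'E'
from h import *
goto(.5130,-.3445,.0195,114.7)
E
```

```text
clock: 5.77
tcp_pos: [0.5141, -0.3364, 0.0704]
orientation: [-0.965, -1.523, 1.523]
contact_force: [0.1, -0.2, -1.6]
grip_width: 0.0237
k=0 turn [-0.1  0.4  0.2] shift-after [-6.9 50.9  4.4] shift-now [-7.1 50.9  4.4]
k=180 turn [   0.3 -179.6    0.2] shift-after [ 6.9 50.9 -4.4] shift-now [-7.1 50.9  4.4]
now tcp [ 0.5141 -0.3364  0.0704] jaw yaw 115.1 q [ 0.28  0.58  0.27  1.84 -0.22  0.75  2.68] F [ 0.1 -0.2 -1.6] t 5.77 w 0.0237
```

```bash
python3 -m jog '0 0.5 0 -7 0 4 0; 0 0 0 0 15 0 0; 0 0 0 0 15 0 0; 0 0 0 0 0 0 0; 0 0 0 0 0 0 0' 
python3 - <<'E'
from h import *
goto(.5130,-.3445,.0195,114.7)
E
```

```text
clock: 6.18
tcp_pos: [0.5141, -0.3472, 0.0422]
orientation: [-0.977, -1.516, 1.516]
contact_force: [-0.1, -0.0, -2.6]
grip_width: 0.0236
k=0 turn [ 0.  -0.3 -0. ] shift-after [ 2.9 22.7 -0.1] shift-now [ 2.9 22.7 -0.1]
k=180 turn [  0.  179.7   0. ] shift-after [-2.9 22.7  0.1] shift-now [ 2.9 22.7 -0.1]
now tcp [ 0.5141 -0.3472  0.0422] jaw yaw 114.43 q [ 0.3   0.63  0.26  1.84 -0.24  0.7   2.69] F [-0.1 -0.  -2.6] t 6.18 w 0.0236
```

```bash
python3 -m jog '0 0 0 2.5 6 0 0; 0 0 0 0 6 0 0; 0 0 0 0 4 0 0; 0 0 0 0 0 0 0; 0 0 0 0 0 0 0' 
python3 - <<'E'
from h import *
goto(.5130,-.3445,.0195,114.7)
E
```

```text
clock: 6.6
tcp_pos: [0.5127, -0.3443, 0.0251]
orientation: [-0.976, -1.516, 1.516]
contact_force: [-0.6, -0.4, -2.0]
grip_width: 0.0234
k=0 turn [-0.  -0.2  0. ] shift-after [-0.3  5.6 -0.2] shift-now [-0.3  5.6 -0.2]
k=180 turn [ -0.  179.8  -0. ] shift-after [0.3 5.6 0.2] shift-now [-0.3  5.6 -0.2]
now tcp [ 0.5127 -0.3443  0.0251] jaw yaw 114.45 q [ 0.31  0.65  0.25  1.85 -0.24  0.67  2.7 ] F [-0.6 -0.4 -2. ] t 6.6 w 0.0234
```

```bash
python3 -m jog '0 0 0 0 3 0 0; 0 0 0 0 2 0 0; 0 0 0 0 1 0 0; 0 0 0 0 0 0 0; 0 0 0 0 0 0 0' 
python3 - <<'E'
from h import *
goto(.5130,-.3445,.0195,114.7)
E
```

```text
clock: 7.02
tcp_pos: [0.513, -0.3443, 0.0197]
orientation: [-0.976, -1.516, 1.516]
contact_force: [-2.6, 1.5, 3.3]
grip_width: 0.0233
k=0 turn [ 0.  -0.3  0. ] shift-after [-0.2  0.2  0. ] shift-now [-0.2  0.2  0. ]
k=180 turn [ -0.  179.7   0. ] shift-after [ 0.2  0.2 -0. ] shift-now [-0.2  0.2  0. ]
now tcp [ 0.513  -0.3443  0.0197] jaw yaw 114.45 q [ 0.31  0.66  0.25  1.85 -0.25  0.66  2.7 ] F [-2.6  1.5  3.3] t 7.02 w 0.0233
```

```bash
python3 -m jog '0 0 0 0 0 0 0.5; 0 0 0 0 0 0 0.6; 0 0 0 0 0 0 0.7; 0 0 0 0 0 0 0.7; 0 0 0 0 0 0 0.7' 
python3 -m jog '0 0 0 0 0 0 0.7; 0 0 0 0 -20 0 0.7; 0 0 0 0 -30 0 0.7; 0 0 0 0 -35 0 0.7; 0 0 0 0 -30 0 0.7' 
python3 - <<'E'
from h import *
take('wrist','w3')
goto(.5130,-.3445,.0195,114.7)
f=load("w3");P=cloud(f);H=hsv(f);h,sa,v=H[...,0],H[...,1],H[...,2]
d=np.array([np.cos(np.radians(24.6)),np.sin(np.radians(24.6))]);rel=P[...,:2]-np.array([.513,-.3445]); t=rel@d; s=rel@np.array([-d[1],d[0]])
m=(sa<70)&(v>60)&(abs(t)<.1)&(abs(s)<.025)&(P[...,2]>.025)&(P[...,2]<.056)
cyl(P[m])
E
```

```text
clock: 7.43
tcp_pos: [0.5129, -0.3445, 0.0192]
orientation: [-0.976, -1.516, 1.516]
contact_force: [-0.1, -0.2, 0.7]
grip_width: 0.06
clock: 7.85
tcp_pos: [0.5128, -0.3445, 0.1359]
orientation: [-0.976, -1.516, 1.516]
contact_force: [1.1, -0.5, -0.9]
grip_width: 0.0596
k=0 turn [ 0.3 -0.3 -0.4] shift-after [  3.2 122.6   1.5] shift-now [  4.1 122.6   2.3]
k=180 turn [  0.7 179.7   0.5] shift-after [ -3.2 122.6  -1.5] shift-now [  4.1 122.6   2.3]
now tcp [ 0.5157 -0.3468  0.1421] jaw yaw 114.4 q [ 0.26  0.49  0.31  1.79 -0.19  0.87  2.65] F [ 1.5 -1.6  3.2] t 7.9 w 0.06
cyl centre [ 0.5112 -0.3451  0.0358] yaw 24.74 pitch -0.05 len 0.1479 rms 0.0006 5078 5078
```

View pics/w3.png

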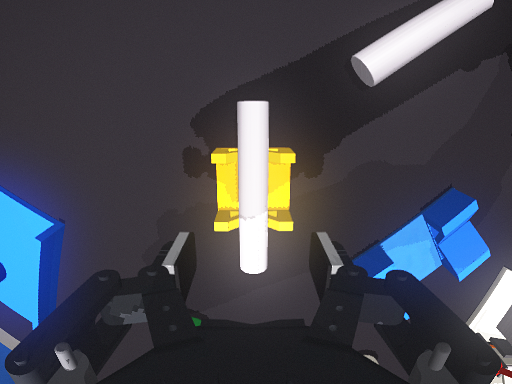

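```bash
python3 -m jog '0 0 0 0 0 30 0.7; 0 0 0 0 0 28 0.7; 0 0 0 0 15 0 0.7; 0 0 0 0 20 0 0.7; 0 0 0 0 20 0 0.7' 
python3 - <<'E'
from h import *
goto(.4588,-.3692,.018,114.7)
E
```

```text
clock: 8.32
tcp_pos: [0.46, -0.3691, 0.0793]
orientation: [-0.979, -1.516, 1.516]
contact_force: [0.7, 0.7, -0.3]
grip_width: 0.0598
k=0 turn [ 0.1 -0.3 -0.1] shift-after [ 0.4 61.3  1.1] shift-now [ 0.5 61.3  1.2]
k=180 turn [1.000e-01 1.797e+02 1.000e-01] shift-after [-0.4 61.3 -1.1] shift-now [ 0.5 61.3  1.2]
now tcp [ 0.46   -0.3691  0.0793] jaw yaw 114.38 q [ 0.35  0.54  0.29  1.9  -0.22  0.73  2.76] F [ 0.7  0.7 -0.3] t 8.32 w 0.0598
```

```bash
python3 -m jog '0 -0.3 0 0.5 20 1 0.7; 0 0 0 0 20 0 0.7; 0 0 0 0 15 0 0.7; 0 0 0 0 6 0 0.6; 0 0 0 0 0 0 0.5' 
python3 - <<'E'
from h import *
goto(.4588,-.3692,.018,114.7)
E
```

```text
clock: 8.73
tcp_pos: [0.458, -0.3677, 0.0168]
orientation: [-0.97, -1.519, 1.519]
contact_force: [-0.0, 0.3, -0.0]
grip_width: 0.0429
k=0 turn [-0.1  0.   0.1] shift-after [-1.7 -1.2 -0.1] shift-now [-1.7 -1.2 -0.1]
k=180 turn [ 2.000e-01 -1.799e+02  1.000e-01] shift-after [ 1.7 -1.2  0.1] shift-now [-1.7 -1.2 -0.1]
now tcp [ 0.458  -0.3677  0.0168] jaw yaw 114.75 q [ 0.38  0.63  0.25  1.93 -0.25  0.62  2.79] F [-0.   0.3 -0. ] t 8.73 w 0.0429
```

```bash
python3 -m jog '0 0 0 -1.5 -1 0 0.4; 0 0 0 0 0 0 0.35; 0 0 0 0 0 0 0; 0 0 0 0 0 0 0; 0 0 0 0 0 0 0' 120
python3 -m jog '0 0 0 0 0 0 0; 0 0 0 0 0 0 0; 0 0 0 0 0 0 0; 0 0 0 0 0 0 0; 0 0 0 0 0 0 0'
python3 - <<'E'
from h import *
goto(.4588,-.3692,.018,114.7)
E
```

```text
clock: 9.15
tcp_pos: [0.4592, -0.3692, 0.0205]
orientation: [-0.972, -1.52, 1.519]
contact_force: [-3.4, 3.9, 6.2]
grip_width: 0.0226
clock: 9.57
tcp_pos: [0.4592, -0.3692, 0.0205]
orientation: [-0.972, -1.52, 1.519]
contact_force: [-3.1, 3.3, 5.0]
grip_width: 0.0226
k=0 turn [0.  0.1 0.1] shift-after [0.1 2.5 0.4] shift-now [0.1 2.5 0.4]
k=180 turn [ 1.000e-01 -1.799e+02 -0.000e+00] shift-after [-0.1  2.5 -0.4] shift-now [0.1 2.5 0.4]
now tcp [ 0.4592 -0.3692  0.0205] jaw yaw 114.76 q [ 0.38  0.63  0.25  1.92 -0.25  0.63  2.79] F [-3.1  3.3  5. ] t 9.57 w 0.0226
```

```bash
python3 -m jog '0 0 0 0 -6 0 0; 0 0 0 0 -10 0 0; 0 0 0 0 -20 0 0; 0 0 0 0 -30 0 0; 0 0 0 0 -30 0 0' 120
python3 -m jog '0 0 0 0 -10 0 0; 0 0 0 0 -10 0 0; 0 0 0 0 0 0 0; 0 0 0 0 0 0 0; 0 0 0 0 0 0 0'
python3 - <<'E'
from h import *
take('wrist','w4');take('scene','scene4');take('side','side4')
goto(.4588,-.3692,.018,114.7)
f=load("w4");P=cloud(f);H=hsv(f);h,sa,v=H[...,0],H[...,1],H[...,2]
m=(sa<50)&(v>70)&(P[...,2]>.08)&(abs(P[...,1]+.36)<.1)&(P[...,0]>.45)&(P[...,0]<.65)
cyl(P[m])
E
```

```text
clock: 9.98
tcp_pos: [0.4591, -0.3696, 0.1168]
orientation: [-0.972, -1.519, 1.52]
contact_force: [-0.1, 0.0, -3.4]
grip_width: 0.0226
clock: 10.4
tcp_pos: [0.4588, -0.369, 0.1339]
orientation: [-0.97, -1.519, 1.519]
contact_force: [0.1, 0.1, -3.3]
grip_width: 0.0226
k=0 turn [-0.1  0.1  0.1] shift-after [  0.  115.9   0. ] shift-now [-2.000e-01  1.159e+02 -1.000e-01]
k=180 turn [ 2.000e-01 -1.799e+02  1.000e-01] shift-after [ -0.  115.9  -0. ] shift-now [-2.000e-01  1.159e+02 -1.000e-01]
now tcp [ 0.4588 -0.3692  0.1339] jaw yaw 114.75 q [ 0.33  0.46  0.31  1.87 -0.18  0.84  2.74] F [ 0.4 -0.2 -2.6] t 10.55 w 0.0228
cyl centre [ 0.4655 -0.3887  0.1912] yaw 80.22 pitch -58.92 len 0.1046 rms 0.0021 3564 6266
```

View pics/w4.png

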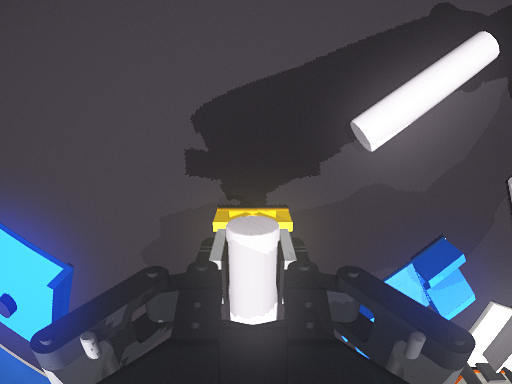

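View pics/side4.png

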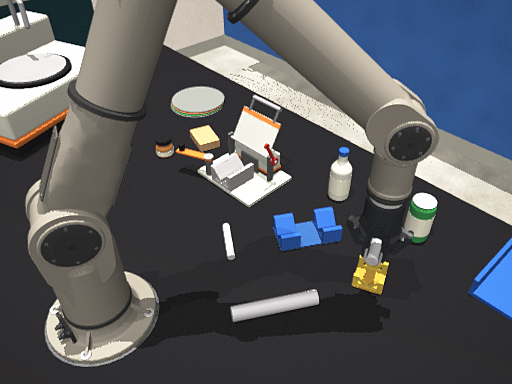

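```bash
python3 - <<'E'
from h import *
f=load("w4");P=cloud(f);H=hsv(f);h,sa,v=H[...,0],H[...,1],H[...,2]
u,vv=np.meshgrid(np.arange(512),np.arange(384))
m=(sa<50)&(v>90)&(abs(u-253)<26)&(vv>242)&(vv<318)&(P[...,2]>.08)
cyl(P[m])
Rm=R.from_rotvec(f["obs"]["orientation"]).as_matrix()
m2=(sa<50)&(v>90)&(abs(u-253)<26)&(vv>212)&(vv<318)&(P[...,2]>.08)
d=(P[m2]-f["obs"]["tcp_pos"])@Rm;print(d.min(0),d.max(0))
f=load("side4");P=cloud(f);H=hsv(f)
m=(H[...,1]<50)&(H[...,2]>60)&(P[...,2]>.10)&(P[...,2]<.17)&(abs(P[...,0]-.51)<.09)&(abs(P[...,1]+.345)<.08)
uu,vw=np.meshgrid(np.arange(512),np.arange(384)); m&=(abs(uu-375)<14)&(vw>236)&(vw<268)
print(m.sum()); cyl(P[m])
# fixture from scene & side
for n in("scene4","side4"):
    f=load(n);P=cloud(f);H=hsv(f);h,sa,v=H[...,0],H[...,1],H[...,2]
    m=(sa<60)&(v>80)&(abs(P[...,0]-.57)<.15)&(abs(P[...,1]-.17)<.16)&(P[...,2]>.007)&(P[...,2]<.017)
    print(n,cv2.minAreaRect(P[m][:,:2].astype(np.float32)*1000))
    # V-block cheek tops z ~ .062
    m=(sa<80)&(v>60)&(P[...,0]>.46)&(P[...,0]<.58)&(abs(P[...,1]-.17)<.06)&(P[...,2]>.02)&(P[...,2]<.075)
    q=P[m]; tp=q[(q[:,2]>.058)&(q[:,2]<.066)];print(" cheek tops",len(tp),cv2.minAreaRect(tp[:,:2].astype(np.float32)*1000))
    # groove sides: fit planes
    for sgn in(1,-1):
        yl=(q[:,1]-.166-(q[:,0]-.505)*.033)*sgn
        w=q[(yl>.006)&(yl<.024)&(q[:,2]>.03)&(q[:,2]<.06)]
        if len(w)<20: continue
        A=np.c_[w[:,:2],np.ones(len(w))];c,*_=np.linalg.lstsq(A,w[:,2],rcond=None);res=w[:,2]-A@c;g=abs(res)<.004
        c,*_=np.linalg.lstsq(A[g],w[g,2],rcond=None);print(" side",sgn,len(w),g.sum(),c)
E
```

```text
cyl centre [ 0.4678 -0.3651  0.1484] yaw 25.32 pitch -0.59 len 0.0462 rms 0.0005 3598 3603
[-0.01288039 -0.03089977 -0.03688813] [ 0.01252331 -0.0036124   0.01821312]
362
cyl centre [ 0.4692 -0.3658  0.1469] yaw -155.48 pitch 1.82 len 0.0592 rms 0.0014 271 362
scene4 ((559.6573486328125, 163.88467407226562), (180.1875, 229.89979553222656), 1.912818193435669)
 cheek tops 421 ((515.2656860351562, 176.8468017578125), (94.33943939208984, 104.64997100830078), 2.4798905849456787)
 side 1 230 216 [-0.04038522  1.00375437 -0.11467846]
 side -1 172 172 [ 0.03923134 -0.99078256  0.17770979]
side4 ((558.4873046875, 158.72894287109375), (184.07705688476562, 234.01437377929688), 2.0279295444488525)
 cheek tops 219 ((516.7749633789062, 173.05580139160156), (96.67379760742188, 107.00831604003906), 1.3576345443725586)
 side 1 245 177 [-0.0342762   1.00502496 -0.117296  ]
```

```bash
python3 -m jog '0 5 0 0 -25 0 0; 0 6 0 0 -35 0 0; 0 6 0 0 -25 0 0; 0 5.7 0 0 0 0 0; 0 0 0 0 0 0 0' 120
python3 - <<'E'
from h import *
goto(.455,.1,.22,92)
E
```

```text
clock: 10.97
tcp_pos: [0.4602, -0.3702, 0.2213]
orientation: [-1.196, -1.234, 1.233]
contact_force: [0.7, 1.1, -4.9]
grip_width: 0.0226
k=0 turn [ 0.1 -0.2 -0.1] shift-after [470.1   1.3 -11.2] shift-now [470.2   0.7 -10. ]
k=180 turn [1.000e-01 1.798e+02 2.000e-01] shift-after [-470.1    1.3   11.2] shift-now [470.2   0.7 -10. ]
now tcp [ 0.4602 -0.3702  0.2213] jaw yaw 91.85 q [ 0.23  0.37  0.44  1.8  -0.18  1.01  2.34] F [ 0.7  1.1 -4.9] t 10.97 w 0.0226
```

```bash
python3 -m jog '0 0 0 15 0 -1 0; 0 0 0 30 0 -1 0; 0 0 0 38 0 -1 0; 0 0 0 40 0 -1 0; 0 0 0 40 0 -1 0' 120
python3 -m jog '0 0 0 40 0 -1 0; 0 0 0 40 0 0 0; 0 0 0 40 0 0 0; 0 0 0 40 0 0 0; 0 0 0 40 0 0 0'
python3 -m jog '0 0 0 40 0 0 0; 0 0 0 40 0 0 0; 0 0 0 40 0 0 0; 0 0 0 30 0 0 0; 0 0 0 20 0 0 0' 
python3 -m jog '0 0 0 0 0 0 0; 0 0 0 0 0 0 0; 0 0 0 0 0 0 0; 0 0 0 0 0 0 0; 0 0 0 0 0 0 0' 
python3 - <<'E'
from h import *
goto(.448,.1645,.22,92)
for n in("wrist","scene","side"):take(n,n+'5')
E
```

```text
clock: 11.38
tcp_pos: [0.4573, -0.2048, 0.2186]
orientation: [-1.188, -1.235, 1.239]
contact_force: [1.6, 0.6, -3.1]
grip_width: 0.0226
clock: 11.8
tcp_pos: [0.451, -0.0049, 0.2191]
orientation: [-1.189, -1.236, 1.24]
contact_force: [0.8, -0.1, -3.0]
grip_width: 0.023
clock: 12.22
tcp_pos: [0.4448, 0.1669, 0.2189]
orientation: [-1.186, -1.239, 1.243]
contact_force: [-0.2, -0.4, -2.2]
grip_width: 0.0228
clock: 12.63
tcp_pos: [0.4465, 0.1617, 0.2199]
orientation: [-1.193, -1.233, 1.235]
contact_force: [-0.2, -0.9, -2.9]
grip_width: 0.0226
k=0 turn [-0. -0. -0.] shift-after [ 2.7 -0.1 -1.6] shift-now [ 2.7 -0.1 -1.6]
k=180 turn [ 1.0e-01  1.8e+02 -1.0e-01] shift-after [-2.7 -0.1  1.6] shift-now [ 2.7 -0.1 -1.6]
now tcp [0.4465 0.1617 0.2199] jaw yaw 91.96 q [-0.57  0.16  0.1   2.04 -0.02  0.95  1.15] F [-0.2 -0.9 -2.9] t 12.63 w 0.0226
```

View pics/wrist5.png

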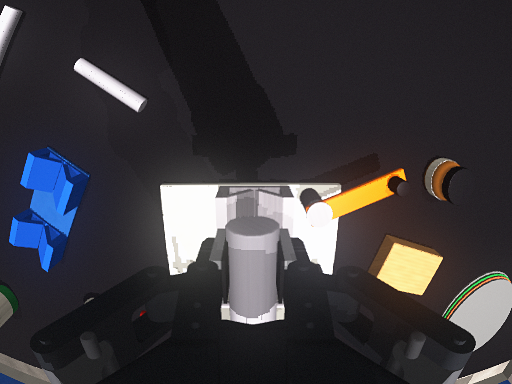

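View pics/side5.png

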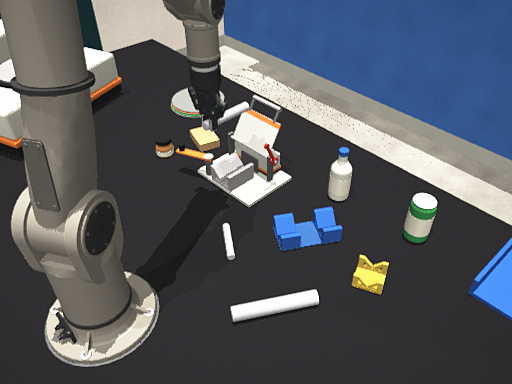

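View pics/scene5.png

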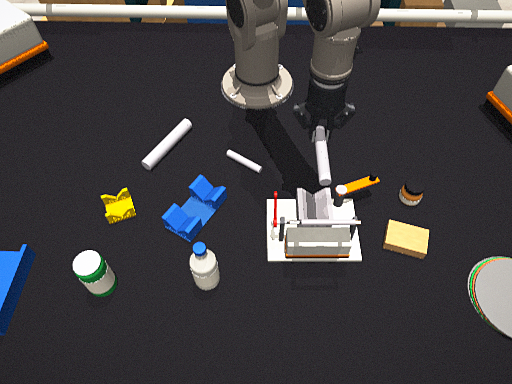

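```bash
python3 - <<'E'
from h import *
u,vv=np.meshgrid(np.arange(512),np.arange(384))
for n in("scene5","side5"):
    f=load(n);P=cloud(f);H=hsv(f)
    m=(H[...,1]<50)&(H[...,2]>90)&(P[...,2]>.21)&(P[...,2]<.26)&(P[...,0]>.42)&(P[...,0]<.60)&(abs(P[...,1]-.165)<.03)
    if n=="side5": m&=(u>216)&(u<250)
    m=cv2.erode(m.astype(np.uint8),np.ones((2,2)))>0
    print(n,m.sum());cyl(P[m]); print(P[m].max(0))
f=load("wrist5");P=cloud(f);H=hsv(f)
m=(H[...,1]<50)&(H[...,2]>60)&(abs(u-253)<22)&(vv>242)&(vv<312)&(P[...,2]>.2); cyl(P[m])
m=(P[...,2]>.057)&(P[...,2]<.068)&(P[...,0]<.53)&(P[...,0]>.45)&(abs(P[...,1]-.165)<.05)&(H[...,1]<60)
q=P[m];print("cheeks wrist",len(q),q.min(0),q.max(0),cv2.minAreaRect(q[:,:2].astype(np.float32)*1000))
m=(P[...,2]>.02)&(P[...,2]<.06)&(P[...,0]<.482)&(P[...,0]>.455)&(abs(P[...,1]-.165)<.05)&(H[...,1]<60)
q=P[m]
for x0 in(.470,.474,.478):
    w=q[abs(q[:,0]-x0)<.002]; print(x0,[ (round(a,3),np.round(w[(w[:,1]>a)&(w[:,1]<a+.006)][:,2].mean(),4) if ((w[:,1]>a)&(w[:,1]<a+.006)).any() else 0) for a in np.arange(.125,.21,.006)])
m=(P[...,2]>.007)&(P[...,2]<.017)&(P[...,0]<.6)&(H[...,1]<60)&(H[...,2]>80)&(abs(P[...,1]-.16)<.16)
q=P[m];print("plate",q.min(0),q.max(0)); g=q[abs(q[:,0]-.475)<.01]; print(np.percentile(g[:,1],[.5,99.5]))
for a in(.07,.1,.24): print(a,q[abs(q[:,1]-a)<.01][:,0].min())
E
```

```text
scene5 599
cyl centre [0.5077 0.1655 0.2338] yaw 2.18 pitch -0.4 len 0.1433 rms 0.0012 555 599
[0.58096064 0.18073745 0.25810808]
side5 215
cyl centre [0.5232 0.1643 0.233 ] yaw -177.36 pitch 1.02 len 0.1057 rms 0.0016 212 215
[0.5785409  0.16468381 0.24657465]
cyl centre [0.4536 0.1617 0.2346] yaw 2.7 pitch -0.53 len 0.0406 rms 0.0005 2955 2955
cheeks wrist 1057 [0.46816699 0.12188915 0.05702124] [0.51361343 0.20785745 0.06531545] ((491.778564453125, 164.95834350585938), (45.46324157714844, 85.22732543945312), 1.2715657949447632)
0.47 [(np.float64(0.125), np.float64(0.0405)), (np.float64(0.131), np.float64(0.0412)), (np.float64(0.137), np.float64(0.0426)), (np.float64(0.143), np.float64(0.0394)), (np.float64(0.149), np.float64(0.0368)), (np.float64(0.155), np.float64(0.0314)), (np.float64(0.161), np.float64(0.0269)), (np.float64(0.167), np.float64(0.0317)), (np.float64(0.173), np.float64(0.0345)), (np.float64(0.179), np.float64(0.0392)), (np.float64(0.185), np.float64(0.0439)), (np.float64(0.191), np.float64(0.0397)), (np.float64(0.197), np.float64(0.041)), (np.float64(0.203), np.fl
[... 631 characters left out ...]
oat64(0.131), np.float64(0.022)), (np.float64(0.137), np.float64(0.0476)), (np.float64(0.143), np.float64(0.0514)), (np.float64(0.149), np.float64(0.0455)), (np.float64(0.155), np.float64(0.0397)), (np.float64(0.161), np.float64(0.0321)), (np.float64(0.167), np.float64(0.0379)), (np.float64(0.173), np.float64(0.0438)), (np.float64(0.179), np.float64(0.0498)), (np.float64(0.185), np.float64(0.0557)), (np.float64(0.191), np.float64(0.0539)), (np.float64(0.197), 0), (np.float64(0.203), 0), (np.float64(0.209), 0)]
plate [3.46721451e-01 5.10783520e-05 7.12465918e-03] [0.59955323 0.27900517 0.0169588 ]
[0.04635914 0.27200618]
0.07 0.47164760223337837
0.1 0.47056900227462956
0.24 0.4652929936775152
```

```bash
python3 -m jog '0 0.3 0 1.4 20 -0.5 0; 0 0 0 0 35 0 0; 0 0 0 0 35 0 0; 0 0 0 0 20 0 0; 0 0 0 0 10 0 0' 120
python3 -m jog '0 0 0 0 10 0 0; 0 0 0 0 0 0 0; 0 0 0 0 0 0 0; 0 0 0 0 0 0 0; 0 0 0 0 0 0 0'
python3 - <<'E'
from h import *
goto(.447,.163,.036,91.7)
for n in("wrist","scene","side"):take(n,n+'6')
u,vv=np.meshgrid(np.arange(512),np.arange(384))
f=load("scene6");P=cloud(f);H=hsv(f)
m=(H[...,1]<50)&(H[...,2]>90)&(P[...,2]>.08)&(P[...,2]<.14)&(P[...,0]>.42)&(P[...,0]<.60)&(abs(P[...,1]-.165)<.03)
m=cv2.erode(m.astype(np.uint8),np.ones((2,2)))>0
print(m.sum());cyl(P[m]); print(P[m].max(0))
f=load("wrist6");P=cloud(f);H=hsv(f)
m=(H[...,1]<50)&(H[...,2]>60)&(abs(u-253)<22)&(vv>242)&(vv<312)&(P[...,2]>.08)&(P[...,0]<.5); cyl(P[m])
E
```

```text
clock: 13.2
tcp_pos: [0.4453, 0.1635, 0.0977]
orientation: [-1.193, -1.228, 1.235]
contact_force: [-0.8, -0.4, -1.8]
grip_width: 0.0226
clock: 13.62
tcp_pos: [0.448, 0.1651, 0.0915]
orientation: [-1.195, -1.234, 1.23]
contact_force: [-0.2, -0.3, -2.1]
grip_width: 0.0227
k=0 turn [0.1 0.  0.1] shift-after [-2.  55.5  1. ] shift-now [-2.1 55.5  1.2]
k=180 turn [ 1.0e-01 -1.8e+02 -2.0e-01] shift-after [ 2.  55.5 -1. ] shift-now [-2.1 55.5  1.2]
now tcp [0.448  0.1651 0.0915] jaw yaw 91.75 q [-0.55  0.35  0.08  2.15 -0.05  0.64  1.16] F [-0.2 -0.3 -2.1] t 13.62 w 0.0227
493
cyl centre [0.5082 0.1682 0.1055] yaw 2.35 pitch -0.31 len 0.1443 rms 0.0013 462 493
[0.58111367 0.18372001 0.12273256]
cyl centre [0.455  0.165  0.1062] yaw 2.44 pitch -0.36 len 0.0411 rms 0.0005 2957 2957
```

View pics/wrist6.png

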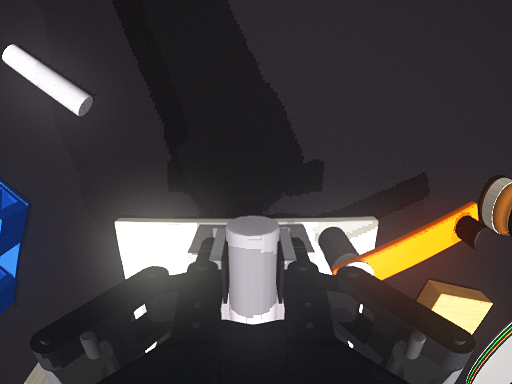

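```bash
python3 -m jog '0 0 0 -1.5 10 1 0; 0 0 0 0 14 0 0; 0 0 0 0 10 0 0; 0 0 0 0 5 0 0; 0 0 0 0 0 0 0' 120
python3 -m jog '0 0 0 0 0 0 0; 0 0 0 0 4 0 0; 0 0 0 0 4 0 0; 0 0 0 0 0 0 0; 0 0 0 0 0 0 0'
python3 - <<'E'
from h import *
goto(.447,.1635,.036,91.7)
E
```

```text
clock: 14.18
tcp_pos: [0.445, 0.1626, 0.0499]
orientation: [-1.194, -1.229, 1.234]
contact_force: [0.6, 0.7, -2.7]
grip_width: 0.0228
clock: 14.6
tcp_pos: [0.446, 0.163, 0.0432]
orientation: [-1.195, -1.232, 1.232]
contact_force: [-0.8, -0.1, -2.2]
grip_width: 0.0225
k=0 turn [-0.   0.1 -0. ] shift-after [ 0.4  7.2 -1.1] shift-now [ 0.4  7.2 -1.1]
k=180 turn [  -0.  -179.9    0. ] shift-after [-0.4  7.2  1.1] shift-now [ 0.4  7.2 -1.1]
now tcp [0.446  0.163  0.0432] jaw yaw 91.75 q [-0.54  0.44  0.07  2.17 -0.06  0.53  1.18] F [-0.8 -0.1 -2.2] t 14.6 w 0.0225
```

```bash
python3 -m jog '0 0 0 0.3 3 -1 0; 0 0 0 0 2 0 0; 0 0 0 0 1.5 0 0; 0 0 0 0 0 0 0; 0 0 0 0 0 0 0' 120
python3 - <<'E'
from h import *
goto(.447,.1635,.036,91.7)
for n in("wrist","scene","side"):take(n,n+'7')
u,vv=np.meshgrid(np.arange(512),np.arange(384))
f=load("scene7");P=cloud(f);H=hsv(f)
m=(H[...,1]<50)&(H[...,2]>90)&(P[...,2]>.045)&(P[...,2]<.08)&(P[...,0]>.43)&(P[...,0]<.60)&(abs(P[...,1]-.167)<.013)
m=cv2.erode(m.astype(np.uint8),np.ones((2,2)))>0
print(m.sum());cyl(P[m]); print(P[m].max(0))
cv2.imwrite("pics/s7.png",cv2.cvtColor(cv2.resize(f["color"][100:260,250:410],None,fx=3.7,fy=3.7,interpolation=cv2.INTER_CUBIC),cv2.COLOR_RGB2BGR))
E
```

```text
clock: 15.02
tcp_pos: [0.447, 0.1634, 0.0367]
orientation: [-1.195, -1.232, 1.232]
contact_force: [0.0, 0.7, -2.6]
grip_width: 0.0225
k=0 turn [-0.  0. -0.] shift-after [ 0.1  0.7 -0. ] shift-now [ 0.1  0.7 -0. ]
k=180 turn [  -0. -180.    0.] shift-after [-0.1  0.7  0. ] shift-now [ 0.1  0.7 -0. ]
now tcp [0.447  0.1634 0.0367] jaw yaw 91.75 q [-0.54  0.45  0.07  2.17 -0.06  0.52  1.18] F [ 0.   0.7 -2.6] t 15.02 w 0.0225
363
cyl centre [0.5109 0.1671 0.0507] yaw 2.29 pitch 0.12 len 0.1473 rms 0.0013 354 363
[0.59919612 0.17967445 0.07972795]
```

View pics/s7.png

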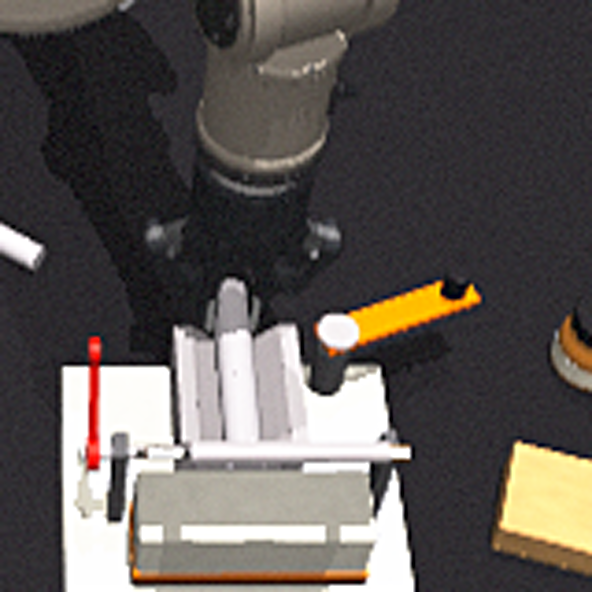

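```bash
python3 -m jog '0 0 0 0 1 0 0; 0 0 0 0 0.5 0 0; 0 0 0 0 0 0 0; 0 0 0 0 0 0 0; 0 0 0 0 0 0 0' 120
```

```text
clock: 15.58
tcp_pos: [0.4471, 0.1637, 0.0358]
orientation: [-1.194, -1.232, 1.231]
contact_force: [-1.7, -0.3, 4.8]
grip_width: 0.0225
```

```bash
python3 -m jog '0 0 0 0 0 0 0.35; 0 0 0 0 0 0 0.4; 0 0 0 0 0 0 0.5; 0 0 0 0 0 0 0.5; 0 0 0 0 0 0 0.5' 40
python3 -m jog '0 0 0 0 0 0 0.5; 0 0 0 0 -15 0 0.5; 0 0 0 0 -35 0 0.5; 0 0 0 0 -35 0 0.5; 0 0 0 0 -20 0 0.5' 
python3 - <<'E'
from h import *
goto(.447,.1635,.036,91.7)
for n in("wrist","scene","side"):take(n,n+'8')
for n in("wrist8","scene8","side8"):
    f=load(n);P=cloud(f);H=hsv(f)
    m=(H[...,1]<50)&(H[...,2]>90)&(P[...,2]>.048)&(P[...,2]<.08)&(P[...,0]>.42)&(P[...,0]<.595)&(abs(P[...,1]-.165-(P[...,0]-.505)*.035)<.011)
    m=cv2.erode(m.astype(np.uint8),np.ones((2,2)))>0
    print(n,m.sum());cyl(P[m])
f=load("scene8");P=cloud(f);H=hsv(f)
h,sa,v=H[...,0],H[...,1],H[...,2]
m=(h>8)&(h<=22)&(sa>150)&(v>90)&(abs(P[...,0]-.45)<.06)&(P[...,1]>.2)&(P[...,1]<.36)&(P[...,2]>.06)
print("strap",cv2.minAreaRect(P[m][:,:2].astype(np.float32)*1000))
E
```

```text
clock: 16.0
tcp_pos: [0.4471, 0.1634, 0.0352]
orientation: [-1.195, -1.232, 1.232]
contact_force: [0.2, 0.1, -0.3]
grip_width: 0.0426
clock: 16.42
tcp_pos: [0.448, 0.1638, 0.1432]
orientation: [-1.196, -1.234, 1.229]
contact_force: [0.8, 0.5, -0.8]
grip_width: 0.0427
k=0 turn [0.2 0.  0.1] shift-after [ -0.2 107.2   1. ] shift-now [ -0.4 107.2   1.3]
k=180 turn [ 1.0e-01 -1.8e+02 -2.0e-01] shift-after [  0.2 107.2  -1. ] shift-now [ -0.4 107.2   1.3]
now tcp [0.448  0.1638 0.1432] jaw yaw 91.73 q [-0.56  0.27  0.1   2.11 -0.04  0.76  1.16] F [ 0.8  0.5 -0.8] t 16.42 w 0.0427
wrist8 3599
cyl centre [0.503  0.1655 0.0508] yaw 1.94 pitch 0.03 len 0.1457 rms 0.0006 3561 3599
scene8 331
cyl centre [0.5102 0.1669 0.0506] yaw 2.01 pitch -0.1 len 0.1498 rms 0.0014 327 331
side8 156
cyl centre [0.5072 0.1654 0.0492] yaw -175.28 pitch -1.97 len 0.1519 rms 0.0018 145 156
strap ((462.6811218261719, 276.7645263671875), (26.077476501464844, 118.57308197021484), 23.963266372680664)
```

View pics/wrist8.png

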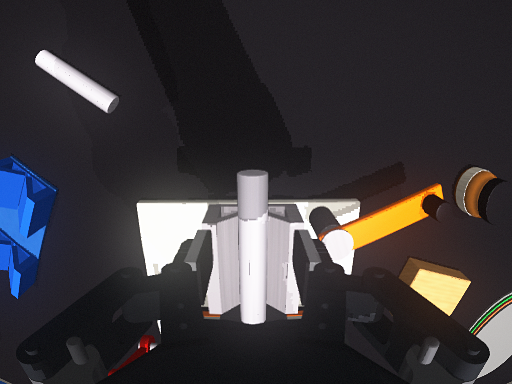

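```bash
python3 -m jog '0 6 0 0 0 0 0.45; 0 7 0 0 0 0 0.45; 0 7 0 0 0 0 0.45; 0 7 0 0 0 0 0.45; 0 7 0 0 0 0 0.45' 40
python3 -m jog '0 7 0 0 0 0 0.45; 0 7 0 0 0 0 0.45; 0 7 0 0 0 0 0.45; 0 7 0 0 0 0 0.45; 0 5.5 0 0 0 0 0.45'
python3 - <<'E'
from h import *
f=load("wrist8");print(ray(f,437,200,.098)); f=load("scene8");print(ray(f,374.5,178,.098))
for n in("wrist8","scene8","side8"):
    f=load(n);P=cloud(f);H=hsv(f)
    m=(P[...,2]>.082)&(P[...,2]<.104)&(abs(P[...,0]-.445)<.03)&(abs(P[...,1]-.316)<.03)&(H[...,2]<90)
    print(n,m.sum(),P[m].min(0),P[m].max(0)) if m.any() else 0
goto(.4455,.3155,.14,24)
E
```

```text
clock: 16.98
tcp_pos: [0.446, 0.1629, 0.1388]
orientation: [-1.426, -0.779, 0.783]
contact_force: [0.2, 0.6, -0.3]
grip_width: 0.0382
clock: 17.4
tcp_pos: [0.446, 0.1629, 0.1388]
orientation: [-1.547, -0.325, 0.329]
contact_force: [-0.3, -0.1, 0.1]
grip_width: 0.0389
[0.43522013 0.30543267 0.098     ]
[0.46121718 0.31524084 0.098     ]
wrist8 508 [0.43589015 0.30495154 0.08201378] [0.45361098 0.32275409 0.10067104]
scene8 56 [0.43802018 0.30741573 0.08268148] [0.45461118 0.32403086 0.10225219]
side8 39 [0.43576406 0.30283948 0.08269216] [0.45312379 0.32132619 0.10090953]
k=0 turn [ 0.  -0.1 -0.2] shift-after [ 61.6  -1.2 139.6] shift-now [ 61.4  -1.5 139.7]
k=180 turn [2.000e-01 1.799e+02 1.000e-01] shift-after [ -61.6   -1.2 -139.6] shift-now [ 61.4  -1.5 139.7]
now tcp [0.446  0.1629 0.1388] jaw yaw 23.9 q [-0.76  0.28  0.33  2.13 -0.13  0.76  0.07] F [-0.3 -0.1  0.1] t 17.4 w 0.0389
```

```bash
python3 -m jog '0 0 0 15 0 34 0.45; 0 0 0 15 0 34 0.45; 0 0 0 15 0 35 0.45; 0 0 0 15 0 34 0.45; 0 0 0 0 10 0 0.45' 40
python3 -m jog '0 0 0 0 0 0 0.45; 0 0 0 0 0 0 0.45; 0 0 0 0 0 0 0.45; 0 0 0 0 0 0 0.45; 0 0 0 0 0 0 0.45'
python3 - <<'E'
from h import *
goto(.445,.314,.078,24)
E
```

```text
clock: 17.82
tcp_pos: [0.4443, 0.3223, 0.1301]
orientation: [-1.539, -0.341, 0.337]
contact_force: [0.7, 1.1, 0.7]
grip_width: 0.0385
clock: 18.23
tcp_pos: [0.4458, 0.3118, 0.1305]
orientation: [-1.545, -0.331, 0.33]
contact_force: [-0.3, -0.3, -0.7]
grip_width: 0.0383
k=0 turn [0.  0.1 0. ] shift-after [ 0.1 52.5  2.3] shift-now [ 0.1 52.5  2.3]
k=180 turn [   0.  -179.9   -0. ] shift-after [-0.1 52.5 -2.3] shift-now [ 0.1 52.5  2.3]
now tcp [0.4458 0.3118 0.1305] jaw yaw 24.14 q [-0.94  0.39  0.27  1.98 -0.15  0.79 -0.17] F [-0.3 -0.3 -0.7] t 18.23 w 0.0383
```

```bash
python3 -m jog '0 0 0 0 20 2 0.45; 0 0 0 0 20 0 0.45; 0 0 0 0 11 0 0.45; 0 0 0 0 0 0 0.45; 0 0 0 0 0 0 0.45' 40
python3 - <<'E'
from h import *
take('wrist','w9')
goto(.445,.314,.078,24)
E
```

```text
clock: 18.65
tcp_pos: [0.4446, 0.3142, 0.0793]
orientation: [-1.546, -0.331, 0.332]
contact_force: [0.3, 0.5, 0.9]
grip_width: 0.0385
k=0 turn [-0.   0.2  0. ] shift-after [-0.4  1.9 -0.5] shift-now [-0.4  1.9 -0.5]
k=180 turn [   0.  -179.8    0. ] shift-after [0.4 1.9 0.5] shift-now [-0.4  1.9 -0.5]
now tcp [0.4451 0.3146 0.0799] jaw yaw 24.21 q [-0.93  0.47  0.25  2.01 -0.18  0.68 -0.14] F [0.  0.2 1.5] t 18.7 w 0.0384
```

View pics/w9.png

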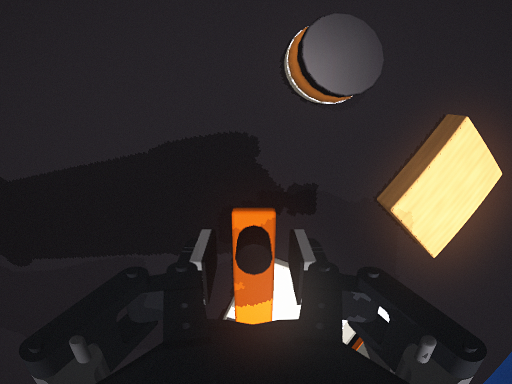

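```bash
python3 -m jog '0 0 0 -5 2 0 0.45; 0 -7 0 -11 0 0 0.45; 0 -7 0 -11 0 0 0.45; 0 -7 0 -11 0 0 0.45; 0 -7 0 -11 0 0 0.45' 40
python3 - <<'E'
from h import *
goto(.445,.314,.078,24)
from bench import r
p=r.get_obs()["tcp_pos"][:2]-np.array([.482,.2335]);print(np.hypot(*p)*1000,np.degrees(np.arctan2(p[1],p[0])))
E
```

```text
clock: 19.12
tcp_pos: [0.4044, 0.2883, 0.0783]
orientation: [-1.449, -0.719, 0.714]
contact_force: [1.1, 1.0, 0.9]
grip_width: 0.0385
k=0 turn [-0.  28.6  0.2] shift-after [47.6  0.3  7. ] shift-now [ 45.1   0.4 -16.7]
k=180 turn [   0.2 -151.4    0. ] shift-after [-47.6   0.3  -7. ] shift-now [ 45.1   0.4 -16.7]
now tcp [0.4044 0.2883 0.0783] jaw yaw 52.62 q [-0.84  0.4   0.12  2.11 -0.08  0.63  0.25] F [1.1 1.  0.9] t 19.12 w 0.0385
95.01663051628111 144.8072267742758
```

```bash
python3 -m jog '0 -7 0 -11 0 -2 0.45; 0 -7 0 -11 0 -1 0.45; 0 -7 0 -11 0 -1 0.45; 0 -7 0 -11 0 -1 0.45; 0 -7 0 -11 0 -1 0.45' 40
python3 - <<'E'
from h import *
goto(.445,.314,.078,24)
from bench import r
p=r.get_obs()["tcp_pos"][:2]-np.array([.482,.2335]);print(np.hypot(*p)*1000,np.degrees(np.arctan2(p[1],p[0])))
take('scene','scene10')
E
```

```text
clock: 19.53
tcp_pos: [0.3877, 0.2359, 0.0783]
orientation: [-1.228, -1.181, 1.177]
contact_force: [-0.2, 1.2, 0.6]
grip_width: 0.038
k=0 turn [ 0.  63.6  0.1] shift-after [84.2  0.3 48. ] shift-now [ 80.4   0.5 -54.1]
k=180 turn [ 1.000e-01 -1.164e+02 -0.000e+00] shift-after [-84.2   0.3 -48. ] shift-now [ 80.4   0.5 -54.1]
now tcp [0.3877 0.2359 0.0783] jaw yaw 87.64 q [-0.66  0.35 -0.03  2.2   0.02  0.59  0.83] F [-0.2  1.2  0.6] t 19.53 w 0.038
94.37068598780685 178.55142223913617
```

View pics/scene10.png

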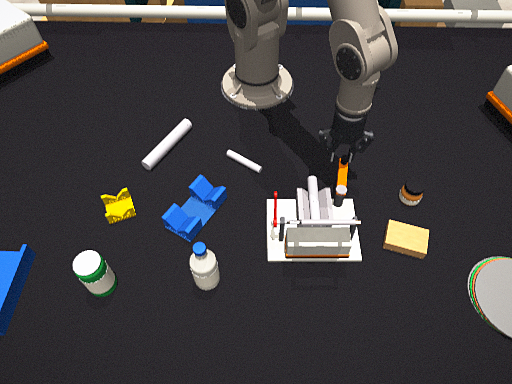

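```bash
python3 -m jog '0 -7 0 -11 0 -2 0.45; 0 -7 0 -11 0 -2 0.45; 0 -7 0 -11 0 -1 0.45; 0 -7 0 -11 0 -1 0.45; 0 -7 0 -11 0 -1 0.45' 40
python3 - <<'E'
from h import *
goto(.445,.314,.078,24)
from bench import r
p=r.get_obs()["tcp_pos"][:2]-np.array([.482,.2335]);print(np.hypot(*p)*1000,np.degrees(np.arctan2(p[1],p[0])))
E
```

```text
clock: 20.0
tcp_pos: [0.4051, 0.1835, 0.0779]
orientation: [-0.886, -1.614, 1.612]
contact_force: [-0.7, 1.3, 0.7]
grip_width: 0.0384
k=0 turn [ 0.  98.4  0. ] shift-after [ 8.95e+01 -1.00e-01  1.03e+02] shift-now [  88.8    0.  -103.7]
k=180 turn [  0.  -81.6  -0. ] shift-after [-8.95e+01 -1.00e-01 -1.03e+02] shift-now [  88.8    0.  -103.7]
now tcp [0.4051 0.1835 0.0779] jaw yaw 122.44 q [-0.43  0.34 -0.16  2.21  0.1   0.6   1.48] F [-0.7  1.3  0.7] t 20.0 w 0.0384
91.72455042379929 -146.9432859770093
```

```bash
python3 -m jog '0 -7 0 -11 0 -1 0.45; 0 -7 0 -11 0 -1 0.45; 0 -7 0 -11 0 -1 0.45; 0 -7 0 -11 0 -1 0.45; 0 -7 0 -11 0 -1 0.45' 40
python3 - <<'E'
from h import *
goto(.445,.314,.078,24)
from bench import r
p=r.get_obs()["tcp_pos"][:2]-np.array([.482,.2335]);print(np.hypot(*p)*1000,np.degrees(np.arctan2(p[1],p[0])))
take('scene','scene11');take('wrist','wrist11')
E
```

```text
clock: 20.42
tcp_pos: [0.4478, 0.1491, 0.0778]
orientation: [-0.401, -2.005, 2.006]
contact_force: [-1.9, -1.3, 0.0]
grip_width: 0.0388
k=0 turn [  0.  133.4  -0. ] shift-after [ 64.5  -0.2 151.8] shift-now [  66.    -0.3 -151.2]
k=180 turn [ -0.  -46.6  -0. ] shift-after [ -64.5   -0.2 -151.8] shift-now [  66.    -0.3 -151.2]
now tcp [0.4478 0.1491 0.0778] jaw yaw 157.4 q [-0.21  0.39 -0.29  2.14  0.18  0.63  2.12] F [-1.9 -1.3  0. ] t 20.42 w 0.0388
91.0780539619473 -112.05810501291653
```

View pics/wrist11.png

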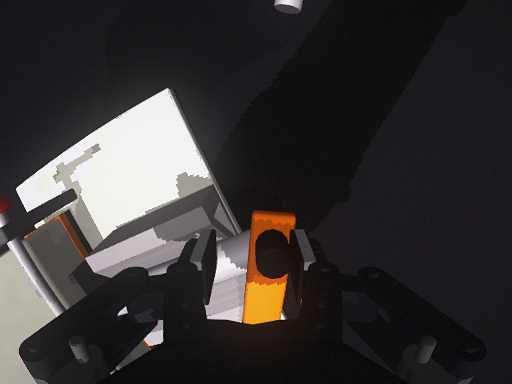

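```bash
python3 -m jog '0 -5 0 -11 0 -1 0.45; 0 -5 0 -11 0 -1.5 0.45; 0 -4 0 -11 0 -2 0.45; 0 -4 0 -7 0 -2 0.45; 0 0 0 0 0 0 0.45' 40
python3 - <<'E'
from h import *
goto(.445,.314,.078,24)
from bench import r
p=r.get_obs()["tcp_pos"][:2]-np.array([.482,.2335]);print(np.hypot(*p)*1000,np.degrees(np.arctan2(p[1],p[0])))
take('scene','scene12');take('wrist','wrist12')
E
```

```text
clock: 20.93
tcp_pos: [0.4885, 0.1454, 0.0777]
orientation: [-0.096, -2.179, 2.177]
contact_force: [0.7, -0.2, -0.1]
grip_width: 0.0385
k=0 turn [1.00e-01 1.51e+02 0.00e+00] shift-after [ 28.8  -0.3 171.8] shift-now [  57.9   -0.3 -164.2]
k=180 turn [  0.  -29.   -0.1] shift-after [ -28.8   -0.3 -171.8] shift-now [  57.9   -0.3 -164.2]
now tcp [0.4885 0.1454 0.0777] jaw yaw 175.04 q [-0.12  0.44 -0.35  2.06  0.24  0.68  2.43] F [ 0.7 -0.2 -0.1] t 20.93 w 0.0385
88.37327199053138 -85.75886784685065
```

View pics/wrist12.png

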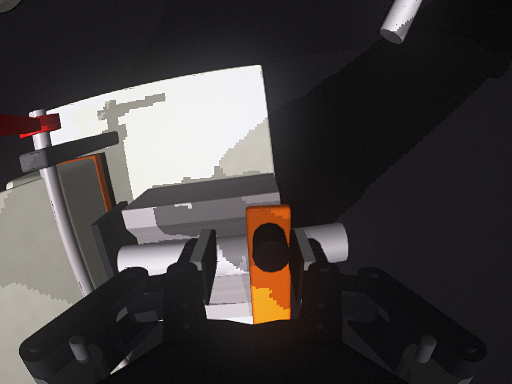

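```bash
python3 -m jog '0 0 0 -3 0 0 0.45; 0 0 0 -2 0 0 0.45; 0 0 0 0 0 0 0.45; 0 0 0 0 0 0 0.45; 0 0 0 0 0 0 0.45' 40
python3 - <<'E'
from h import *
goto(.492,.1454,.078,175)
E
```

```text
clock: 21.45
tcp_pos: [0.4925, 0.1444, 0.0774]
orientation: [-0.091, -2.179, 2.179]
contact_force: [-0.6, 0.5, -0.5]
grip_width: 0.0382
k=0 turn [ 0.   0.2 -0. ] shift-after [ 0.6 -0.6 -0.9] shift-now [ 0.6 -0.6 -0.9]
k=180 turn [  -0.  -179.8   -0. ] shift-after [-0.6 -0.6  0.9] shift-now [ 0.6 -0.6 -0.9]
now tcp [0.4925 0.1444 0.0774] jaw yaw 175.22 q [-0.12  0.45 -0.35  2.05  0.24  0.68  2.43] F [-0.6  0.5 -0.5] t 21.45 w 0.0382
```

```bash
python3 -m jog '0 0 0 -2 0 0 0.45; 0 0 0 -1 0 0 0.45; 0 0 0 0 0 0 0.45; 0 0 0 0 0 0 0.45; 0 0 0 0 0 0 0.45' 40
python3 - <<'E'
from h import *
take('wrist','w13')
f=load("w13");P=cloud(f);H=hsv(f);h,sa,v=H[...,0],H[...,1],H[...,2]
m=(P[...,2]>.09)&(P[...,2]<.104)&(abs(P[...,0]-.483)<.03)&(abs(P[...,1]-.146)<.03)&(v<90)
u,vv=np.meshgrid(np.arange(512),np.arange(384)); m&=(abs(u-268)<25)&(vv>215)&(vv<280)
print(m.sum(),P[m].min(0),P[m].max(0))
goto(.492,.1454,.078,175)
E
```

```text
clock: 21.87
tcp_pos: [0.4956, 0.1442, 0.0773]
orientation: [-0.091, -2.179, 2.179]
contact_force: [-0.4, -0.6, -0.3]
grip_width: 0.0386
1215 [0.47577063 0.13339607 0.09001529] [0.49401436 0.15611111 0.10090333]
k=0 turn [ 0.   0.2 -0. ] shift-after [ 3.6 -0.7 -0.9] shift-now [ 3.6 -0.7 -0.9]
k=180 turn [  -0.  -179.8   -0. ] shift-after [-3.6 -0.7  0.9] shift-now [ 3.6 -0.7 -0.9]
now tcp [0.4955 0.1442 0.0773] jaw yaw 175.25 q [-0.12  0.45 -0.35  2.04  0.24  0.69  2.44] F [0.4 0.3 0.4] t 21.92 w 0.0386
```

```bash
python3 -m jog '0 0 0 2 0 0 0.45; 0 0 0 2 -20 0 0.45; 0 0 0 0 -35 0 0.45; 0 0 0 0 -35 0 0.45; 0 0 0 0 -35 0 0.45' 40
python3 -m jog '0 -3 0 0 -40 0 0.45; 0 -3 0 0 -30 0 0.45; 0 0 0 0 0 0 0.45; 0 0 0 0 0 0 0.45; 0 0 0 0 0 0 0.45' 40
cat >> h.py <<'E'
O=np.array([.5048,.1662]);YAW=np.radians(2.0)
def fix(P):
    c,s=np.cos(YAW),np.sin(YAW); d=P[...,:2]-O
    return np.stack([d[...,0]*c+d[...,1]*s,-d[...,0]*s+d[...,1]*c,P[...,2]],-1)
def angles(n):
    f=load(n);P=cloud(f);H=hsv(f);h,sa,v=H[...,0],H[...,1],H[...,2];F=fix(P)
    m=((h<7)|(h>173))&(sa>140)&(v>50)&(abs(F[...,1]+.102)<.02)&(F[...,2]>.07)&(F[...,2]<.2)
    q=F[m][:,[0,2]]; c=q.mean(0);_,_,V=np.linalg.svd(q-c);d=V[0]*np.sign(V[0][1]);print(n,"red n",len(q),"c",c.round(4),"pointer pca",np.arctan2(d[1],-d[0]).round(3),"from hinge",np.arctan2(np.median(q[:,1])-.09,.085-np.median(q[:,0])).round(3),"max",q.max(0).round(4),"min",q.min(0).round(4))
    a=[]
    m=(sa<40)&(v>70)&(abs(F[...,1])<.07)&(F[...,2]>.1)&(np.hypot(F[...,0]-.085,F[...,2]-.09)<.098)&(np.hypot(F[...,0]-.085,F[...,2]-.09)>.03)
    q=F[m]
    if len(q)>30:
        A=q[:,[0,2]];c=A.mean(0);_,_,V=np.linalg.svd(A-c);d=V[0]*np.sign(V[0][1]);print("   panel n",len(q),"guard pca",np.arctan2(d[1],-d[0]).round(3),"c",c.round(4),"from hinge",np.arctan2(c[1]-.09,.085-c[0]).round(3))
    m=(sa<60)&(v>40)&(abs(F[...,1])<.04)&(F[...,2]>.1)&(abs(np.hypot(F[...,0]-.085,F[...,2]-.09)-.14)<.012)
    q=F[m]
    if len(q)>5: c=np.median(q,0);print("   handle n",len(q),c.round(4),"ang",np.arctan2(c[2]-.09,.085-c[0]).round(3))
    m=(h>8)&(h<23)&(sa>140)&(v>70)&(abs(F[...,1])<.07)&(F[...,2]>.1)
    q=F[m]
    if len(q)>5: c=np.median(q,0);print("   stripe n",len(q),c.round(4),"ang",np.arctan2(c[2]-.09,.085-c[0]).round(3))
E
python3 - <<'E'
from h import *
take('scene','scene14');take('side','side14');take('wrist','w14')
for n in("scene0","side0","scene14","side14"): angles(n)
goto(.65,.175,.25,182)
E
```

```text
clock: 22.33
tcp_pos: [0.4909, 0.1443, 0.2035]
orientation: [-0.089, -2.179, 2.179]
contact_force: [0.1, -0.9, 0.5]
grip_width: 0.0381
clock: 22.75
tcp_pos: [0.491, 0.144, 0.2715]
orientation: [-0.024, 2.211, -2.212]
contact_force: [0.3, 0.1, 0.1]
grip_width: 0.0384
scene0 red n 100 c [0.0728 0.1288] pointer pca 1.097 from hinge 1.227 max [0.0968 0.1695] min [0.0485 0.0886]
   handle n 239 [ 0.16   -0.0011  0.2149] ang 2.112
side0 red n 79 c [0.0676 0.1242] pointer pca 1.165 from hinge 1.118 max [0.0944 0.1655] min [0.0436 0.0805]
   panel n 706 guard pca 2.12 c [0.1145 0.1411] from hinge 2.095
   handle n 95 [0.1545 0.0017 0.2119] ang 2.089
   stripe n 137 [ 0.133  -0.0005  0.1723] ang 2.099
scene14 red n 102 c [0.073  0.1289] pointer pca 1.097 from hinge 1.23 max [0.0962 0.1678] min [0.0494 0.0889]
   handle n 240 [0.1598 0.0003 0.2147] ang 2.111
side14 red n 79 c [0.0668 0.1254] pointer pca 1.169 from hinge 1.125 max [0.0942 0.1656] min [0.0455 0.082 ]
   panel n 698 guard pca 2.113 c [0.1144 0.1412] from hinge 2.092
   handle n 93 [0.1543 0.0012 0.2118] ang 2.088
   stripe n 140 [ 0.1328 -0.0061  0.1721] ang 2.098
k=0 turn [-0.  -0.8  0.2] shift-after [-160.4   20.6  -25.4] shift-now [-160.1   20.1  -27.5]
k=180 turn [-3.000e-01  1.792e+02 -1.000e-01] shift-after [160.4  20.6  25.4] shift-now [-160.1   20.1  -27.5]
now tcp [0.4906 0.144  0.2706] jaw yaw -178.76 q [-0.04  0.2  -0.42  1.87  0.09  1.09  2.67] F [-1.3 -0.1  0.7] t 22.9 w 0.0386
```

View pics/side14.png

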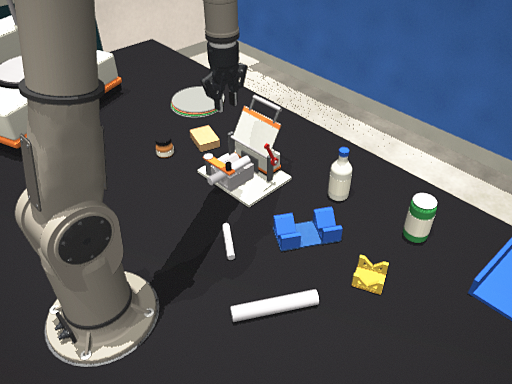

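View pics/w14.png

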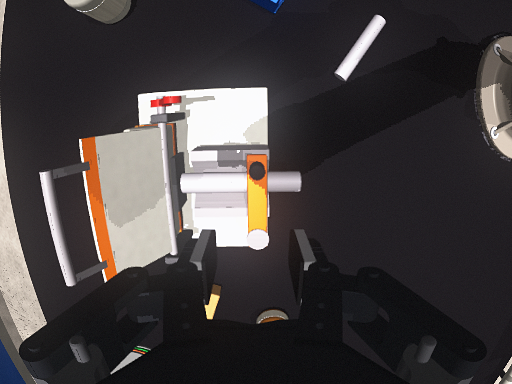

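```bash
python3 - <<'E'
from h import *
s=load("scene14")["color"];d=load("side14")["color"];w=load("w14")["color"]
ims=[cv2.resize(s[182:242,250:310],(390,390),interpolation=cv2.INTER_CUBIC),cv2.resize(d[135:185,250:300],(390,390),interpolation=cv2.INTER_CUBIC)]
cv2.imwrite("pics/p14.png",cv2.cvtColor(np.hstack(ims),cv2.COLOR_RGB2BGR))
E
```

```text
(no output)
```

View pics/p14.png

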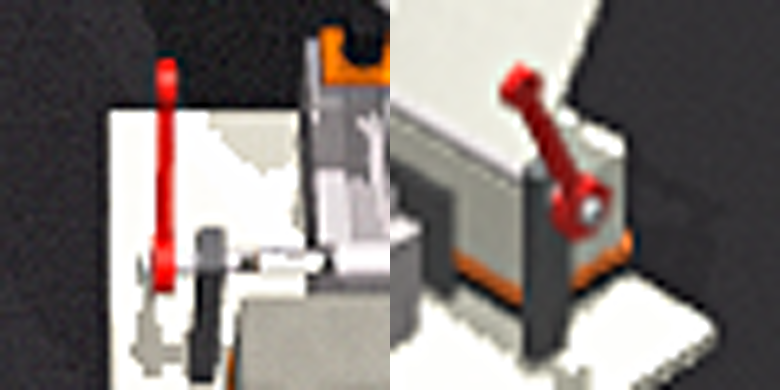

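```bash
cat >> h.py <<'E'
def rayplane(f,u,v,yf):
    """ray of a fixed camera meets the vertical plane fixture y=yf -> fixture coords"""
    a=fix(ray(f,u,v,0.3));b=fix(ray(f,u,v,0.0)); t=(yf-a[1])/(b[1]-a[1]); return a+t*(b-a)
E
python3 - <<'E'
from h import *
d=load("side14")
for yf in(-.100,-.102,-.106):
    t=rayplane(d,266.9,146.0,yf);h=rayplane(d,274.4,161.5,yf);e=t-h
    print("side",yf,t.round(4),h.round(4),"ang",np.arctan2(e[2],-e[0]).round(3),"len",np.hypot(e[0],e[2]).round(4))
s=load("scene14")
# two-view triangulation of tip / hub
def tri(a,b):
    (f1,u1,v1),(f2,u2,v2)=a,b
    L=[]
    for f,u,v in(a,b):
        p,q=ray(f,u,v,.0),ray(f,u,v,.3);L.append((p,(q-p)/np.linalg.norm(q-p)))
    A=np.stack([L[0][1],-L[1][1]],1);t,*_=np.linalg.lstsq(A,L[1][0]-L[0][0],rcond=None)
    x,y=L[0][0]+t[0]*L[0][1],L[1][0]+t[1]*L[1][1];return fix((x+y)/2),np.linalg.norm(x-y)
t=tri((s,275.7,194),(d,266.9,146.0));h=tri((s,275.1,222.5),(d,274.4,161.5));print(t,h); e=t[0]-h[0];print(np.arctan2(e[2],-e[0]),np.hypot(e[0],e[2]))
f=load("w14");P=cloud(f);H=hsv(f);F=fix(P);hh,sa,v=H[...,0],H[...,1],H[...,2]
m=((hh<7)|(hh>173))&(sa>120)&(v>40)&(abs(F[...,1]+.102)<.02)
q=F[m];print(len(q),q.min(0).round(4),q.max(0).round(4))
k=q[q[:,2]>.13]; A=k[:,[0,2]];
for lo,hi in((.03,.05),(.05,.06),(.06,.07),(.07,.08),(.08,.1)):
    w=q[(q[:,0]>=lo)&(q[:,0]<hi)]
    if len(w):print(lo,len(w),np.median(w,0).round(4))
E
```

```text
side -0.1 [ 0.0598 -0.1     0.1533] [ 0.0912 -0.1     0.0839] ang 1.146 len 0.0761
side -0.102 [ 0.0577 -0.102   0.1552] [ 0.089  -0.102   0.0861] ang 1.146 len 0.0759
side -0.106 [ 0.0537 -0.106   0.1591] [ 0.0848 -0.106   0.0904] ang 1.146 len 0.0755
(array([ 0.0541982 , -0.10235727,  0.15841023]), np.float64(0.004919293066046673)) (array([ 0.0864798 , -0.10205981,  0.08837278]), np.float64(0.0036871581471772177))
1.1388993467311814 0.07711904416175297
227 [ 0.0454 -0.1065  0.096 ] [ 0.0936 -0.099   0.169 ]
0.03 48 [ 0.0476 -0.1024  0.1644]
0.05 75 [ 0.0546 -0.1024  0.1666]
0.06 11 [ 0.0609 -0.1008  0.1615]
0.07 27 [ 0.0749 -0.1013  0.1182]
0.08 66 [ 0.0878 -0.1025  0.1023]
```

```bash
python3 -m jog '0 -0.8 0 -33 0 -6 0.45; 0 0 0 -34 0 -6 0.45; 0 0 0 -34 0 -6 0.45; 0 0 0 -34 0 -4 0.45; 0 0 0 -34 0 -3 0.45' 40
python3 -m jog '0 0 0 0 0 0 0.45; 0 0 0 0 0 0 0.45; 0 0 0 0 0 0 0.45; 0 0 0 0 0 0 0.45; 0 0 0 0 0 0 0.45'
python3 - <<'E'
from h import *
goto(.6604,.1716,.2,182)
take('wrist','w15')
f=load("w15");P=cloud(f);H=hsv(f);F=fix(P);hh,sa,v=H[...,0],H[...,1],H[...,2]
m=(F[...,2]>.2)&(F[...,2]<.225)&(abs(F[...,1])<.05)&(F[...,0]>.12)&(F[...,0]<.19)&(sa<60)
q=F[m];print(len(q),q.min(0),q.max(0),np.median(q,0))
E
```

```text
clock: 23.32
tcp_pos: [0.6605, 0.1754, 0.2704]
orientation: [-0.043, 2.204, -2.205]
contact_force: [0.7, 0.4, 0.4]
grip_width: 0.0383
clock: 23.73
tcp_pos: [0.6586, 0.1751, 0.2725]
orientation: [-0.04, 2.203, -2.204]
contact_force: [-0.6, -0.6, -0.3]
grip_width: 0.0382
k=0 turn [-0.   0.1  0. ] shift-after [-1.7 72.5  3.5] shift-now [-1.7 72.5  3.5]
k=180 turn [   0.  -179.9    0. ] shift-after [ 1.7 72.5 -3.5] shift-now [-1.7 72.5  3.5]
now tcp [0.6586 0.1751 0.2725] jaw yaw -177.92 q [-0.09  0.49 -0.38  1.47  0.18  1.22  2.68] F [-0.6 -0.6 -0.3] t 23.73 w 0.0382
2229 [ 0.14702948 -0.04996451  0.20033798] [0.163231   0.04999159 0.21821502] [ 0.15720302 -0.0044882   0.21585862]
```

View pics/w15.png

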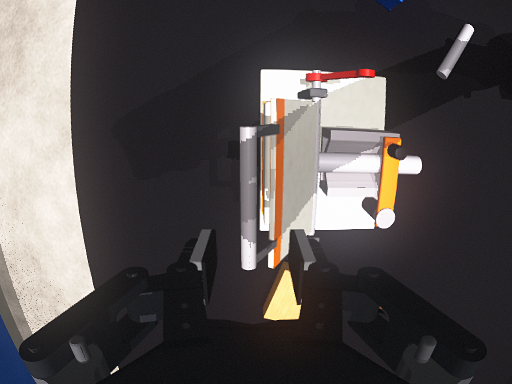

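```bash
python3 -m jog '0 0 0 -3 20 3 0.45; 0 0 0 0 20 0 0.45; 0 0 0 0 18 0 0.45; 0 0 0 0 14 0 0.45; 0 0 0 0 0 0 0.45' 40
python3 - <<'E'
from h import *
goto(.662,.1716,.2,182)
take('wrist','w16')
E
```

```text
clock: 24.2
tcp_pos: [0.6606, 0.1713, 0.1972]
orientation: [-0.045, 2.204, -2.208]
contact_force: [0.4, -1.0, 0.6]
grip_width: 0.0387
k=0 turn [-0.1  0.1  0.3] shift-after [-1.4 -2.8 -0.3] shift-now [-1.4 -2.8 -0.3]
k=180 turn [ 4.000e-01 -1.799e+02  1.000e-01] shift-after [ 1.4 -2.8  0.3] shift-now [-1.4 -2.8 -0.3]
now tcp [0.6606 0.1713 0.1972] jaw yaw -177.94 q [-0.09  0.55 -0.37  1.54  0.21  1.09  2.67] F [ 0.4 -1.   0.6] t 24.2 w 0.0387
```

View pics/w16.png

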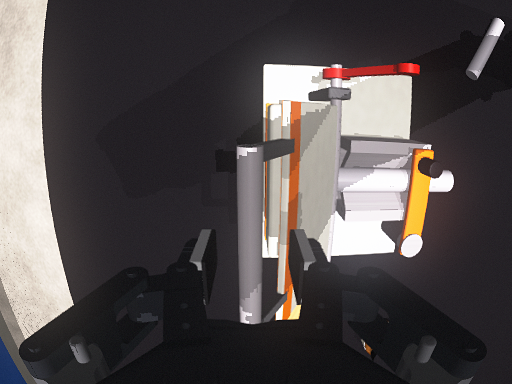

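```bash
python3 -m jog '0 0 0 12 0 0 0.45; 0 0 0 15 -6 0 0.45; 0 0 0 15 -5 0 0.45; 0 0 0 15 -3 0 0.45; 0 0 0 15 -2 0 0.45' 40
python3 - <<'E'
from h import *
goto(.662,.1716,.2,182)
take('wrist','w17')
E
```

```text
clock: 24.67
tcp_pos: [0.5935, 0.1701, 0.2203]
orientation: [-0.029, 2.202, -2.197]
contact_force: [4.1, 0.2, 2.8]
grip_width: 0.0388
k=0 turn [ 0.1  0.  -0.5] shift-after [-68.5  20.3   0.9] shift-now [-68.3  20.9   1. ]
k=180 turn [  -0.8 -180.    -0.2] shift-after [68.5 20.3 -0.9] shift-now [-68.3  20.9   1. ]
now tcp [0.5935 0.1701 0.2203] jaw yaw -178.0 q [-0.08  0.42 -0.39  1.7   0.18  1.05  2.64] F [4.1 0.2 2.8] t 24.67 w 0.0388
```

View pics/w17.png

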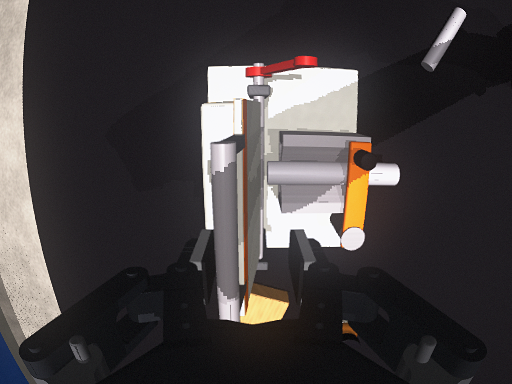

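```bash
python3 -m jog '0 0 0 14 -1 0 0.45; 0 0 0 14 0 0 0.45; 0 0 0 14 1 0 0.45; 0 0 0 13 2 0 0.45; 0 0 0 0 0 0 0.45' 40
python3 - <<'E'
from h import *
goto(.662,.1716,.2,182)
take('wrist','w18');take('side','side18');take('scene','scene18')
angles("side18");angles("scene18")
E
```

```text
clock: 25.13
tcp_pos: [0.5348, 0.168, 0.2154]
orientation: [-0.04, 2.202, -2.202]
contact_force: [-0.4, -0.0, -0.1]
grip_width: 0.0384
k=0 turn [-0.   0.1 -0.1] shift-after [-127.3   15.4    0.9] shift-now [-127.2   15.6    1.1]
k=180 turn [-1.000e-01 -1.799e+02  0.000e+00] shift-after [127.3  15.4  -0.9] shift-now [-127.2   15.6    1.1]
now tcp [0.5348 0.168  0.2154] jaw yaw -177.88 q [-0.08  0.34 -0.42  1.83  0.16  1.01  2.62] F [-0.4 -0.  -0.1] t 25.13 w 0.0384
side18 red n 78 c [0.067  0.1256] pointer pca 1.171 from hinge 1.077 max [0.0938 0.1664] min [0.0465 0.0836]
   panel n 333 guard pca 1.262 c [0.0659 0.1441] from hinge 1.232
   handle n 98 [ 0.0405 -0.0095  0.2265] ang 1.256
   stripe n 56 [ 0.0544 -0.0157  0.1801] ang 1.243
scene18 red n 101 c [0.0728 0.1285] pointer pca 1.09 from hinge 1.204 max [0.097  0.1689] min [0.0473 0.0903]
   panel n 1185 guard pca 1.271 c [0.0691 0.1462] from hinge 1.295
   handle n 155 [ 0.0465 -0.0133  0.2285] ang 1.3
   stripe n 251 [ 0.0588 -0.0009  0.1805] ang 1.289
```

View pics/side18.png

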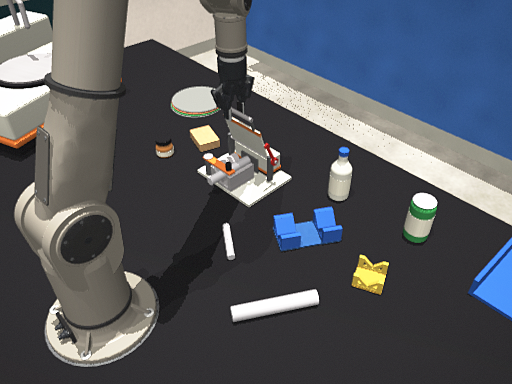

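```bash
python3 -m jog '0 0 0 5 1.5 0 0.45; 0 0 0 5 1.5 0 0.45; 0 0 0 4 1 0 0.45; 0 0 0 0 0 0 0.45; 0 0 0 0 0 0 0.45' 40
python3 - <<'E'
from h import *
goto(.662,.1716,.2,182)
take('side','side19');take('scene','scene19')
angles("side19");angles("scene19")
E
```

```text
clock: 25.7
tcp_pos: [0.5211, 0.167, 0.21]
orientation: [-0.041, 2.204, -2.204]
contact_force: [-0.2, -0.4, -0.7]
grip_width: 0.0387
k=0 turn [-0.   0.1  0.1] shift-after [-140.9   10.     0.3] shift-now [-141.     9.8    0.5]
k=180 turn [ 1.000e-01 -1.799e+02  0.000e+00] shift-after [140.9  10.   -0.3] shift-now [-141.     9.8    0.5]
now tcp [0.5211 0.167  0.21  ] jaw yaw -177.94 q [-0.08  0.32 -0.42  1.86  0.15  0.99  2.61] F [-0.2 -0.4 -0.7] t 25.7 w 0.0387
side19 red n 76 c [0.0677 0.1244] pointer pca 1.167 from hinge 1.126 max [0.0965 0.1664] min [0.0456 0.0824]
   panel n 262 guard pca 1.158 c [0.0607 0.1412] from hinge 1.127
   handle n 105 [ 0.0283 -0.01    0.2217] ang 1.164
   stripe n 51 [ 0.0448 -0.0151  0.1768] ang 1.137
scene19 red n 103 c [0.0727 0.1285] pointer pca 1.092 from hinge 1.234 max [0.0976 0.1683] min [0.048  0.0873]
   panel n 1240 guard pca 1.172 c [0.0638 0.144 ] from hinge 1.197
   handle n 135 [ 0.0333 -0.0102  0.2234] ang 1.201
   stripe n 304 [0.0498 0.     0.1773] ang 1.187
```

```bash
python3 -m jog '0 0 0 -4 0 0 0.45; 0 0 0 -3 0 0 0.45; 0 0 0 0 -20 0 0.45; 0 0 0 0 -30 0 0.45; 0 0 0 0 -30 0 0.45' 40
python3 -m jog '0 0 0 0 0 0 0.45; 0 0 0 0 0 30 0.45; 0 0 0 0 0 0 0.45; 0 0 0 0 0 0 0.45; 0 0 0 0 0 0 0.45' 
python3 - <<'E'
from h import *
goto(.662,.1716,.2,182)
take('side','side20');take('scene','scene20');take('wrist','w20')
angles("side20");angles("scene20");angles("w20")
E
```

```text
clock: 26.22
tcp_pos: [0.5284, 0.167, 0.2905]
orientation: [-0.042, 2.204, -2.205]
contact_force: [0.5, 0.4, 0.2]
grip_width: 0.0385
clock: 26.63
tcp_pos: [0.5299, 0.1374, 0.2901]
orientation: [-0.039, 2.204, -2.204]
contact_force: [-0.8, -0.4, -0.2]
grip_width: 0.0386
k=0 turn [0. 0. 0.] shift-after [-133.2   90.1  -29.6] shift-now [-133.2   90.1  -29.5]
k=180 turn [   0. -180.   -0.] shift-after [133.2  90.1  29.6] shift-now [-133.2   90.1  -29.5]
now tcp [0.5299 0.1374 0.2901] jaw yaw -177.98 q [-0.02  0.24 -0.41  1.77  0.11  1.15  2.71] F [-0.8 -0.4 -0.2] t 26.63 w 0.0386
side20 red n 76 c [0.0676 0.1247] pointer pca 1.176 from hinge 1.102 max [0.0933 0.1667] min [0.045  0.0806]
   panel n 273 guard pca 1.17 c [0.0607 0.1413] from hinge 1.128
   handle n 97 [ 0.0266 -0.0023  0.2215] ang 1.153
   stripe n 59 [ 0.045  -0.0028  0.177 ] ang 1.14
scene20 red n 103 c [0.0728 0.128 ] pointer pca 1.083 from hinge 1.26 max [0.0962 0.1687] min [0.0475 0.0884]
   panel n 1255 guard pca 1.172 c [0.0639 0.1439] from hinge 1.198
   handle n 185 [0.0326 0.0003 0.2237] ang 1.197
   stripe n 302 [ 0.05   -0.0011  0.1775] ang 1.19
w20 red n 237 c [0.0689 0.1364] pointer pca 1.068 from hinge 1.234 max [0.0951 0.1684] min [0.0461 0.0959]
   panel n 1607 guard pca 1.165 c [0.063  0.1487] from hinge 1.212
   handle n 1370 [ 0.0296 -0.0036  0.2251] ang 1.182
   stripe n 506 [ 0.0496 -0.0002  0.1805] ang 1.197
```

View pics/w20.png

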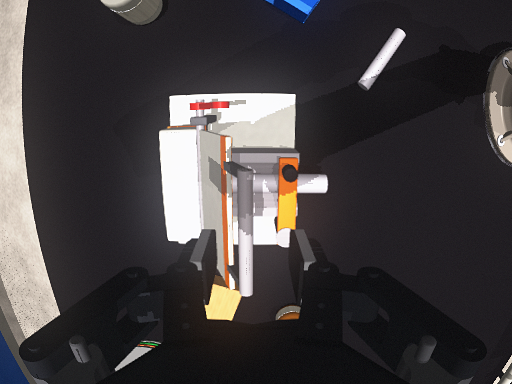

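```bash
python3 - <<'E'
from h import *
for n in("w14","w15","w16","w17","w18","w20","w13","scene20","scene0","side20","side0","side19"):
    try: f=load(n)
    except Exception: continue
    P=cloud(f);F=fix(P);H=hsv(f);hh,sa,v=H[...,0],H[...,1],H[...,2]
    m=((hh<7)|(hh>173))&(sa>120)&(v>40)&(abs(F[...,1]+.102)<.02)
    rr=np.hypot(F[...,0]-.085,F[...,2]-.09)
    a=m&(rr>.02)&(rr<.06); q=F[a][:,[0,2]]
    if len(q)<8: print(n,len(q));continue
    c=np.median(q,0); 
    for _ in range(3):
        c=q.mean(0);_,S,V=np.linalg.svd(q-c,full_matrices=False);d=V[0]*np.sign(V[0][1]);res=abs((q-c)@np.array([-d[1],d[0]]));q=q[res<max(.0015,2*np.median(res))]
    tp=F[m&(rr>.066)]
    print(n,len(q),"arm slope",np.arctan2(d[1],-d[0]).round(3),"c",c.round(4),"off-axis mm",(((c-[.085,.09])@np.array([d[1],-d[0]]))*1000).round(2),"rms",res.std().round(4),"tip pts",len(tp),"zmax",np.percentile(tp[:,2],98).round(4) if len(tp) else 0,"xmin",np.percentile(tp[:,0],2).round(4) if len(tp) else 0)
E
```

```text
w14 19 arm slope 1.091 c [0.0758 0.1202] off-axis mm 5.73 rms 0.0002 tip pts 129 zmax 0.1684 xmin 0.0455
w15 160 arm slope 1.133 c [0.0718 0.1294] off-axis mm 4.75 rms 0.0003 tip pts 148 zmax 0.168 xmin 0.0477
w16 310 arm slope 1.143 c [0.0717 0.1292] off-axis mm 4.17 rms 0.0003 tip pts 303 zmax 0.1681 xmin 0.0474
w17 189 arm slope 1.141 c [0.0718 0.129 ] off-axis mm 4.27 rms 0.0003 tip pts 239 zmax 0.1684 xmin 0.0469
w18 109 arm slope 1.132 c [0.0715 0.1296] off-axis mm 4.6 rms 0.0003 tip pts 278 zmax 0.168 xmin 0.0458
w20 61 arm slope 1.152 c [0.0724 0.1277] off-axis mm 3.78 rms 0.0002 tip pts 101 zmax 0.1683 xmin 0.0461
w13 431 arm slope 1.139 c [0.064  0.1274] off-axis mm -3.46 rms 0.0002 tip pts 464 zmax 0.163 xmin 0.0444
scene20 30 arm slope 1.135 c [0.0709 0.1289] off-axis mm 3.57 rms 0.0004 tip pts 28 zmax 0.1675 xmin -0.0593
scene0 30 arm slope 1.144 c [0.0714 0.1285] off-axis mm 3.52 rms 0.0004 tip pts 27 zmax 0.1691 xmin -0.0582
side20 20 arm slope 1.091 c [0.0668 0.1253] off-axis mm 0.19 rms 0.0008 tip pts 23 zmax 0.166 xmin 0.0457
side0 24 arm slope 1.069 c [0.0681 0.1257] off-axis mm 2.35 rms 0.0009 tip pts 22 zmax 0.1654 xmin 0.0442
side19 21 arm slope 1.092 c [0.0674 0.1247] off-axis mm 0.36 rms 0.0008 tip pts 23 zmax 0.1659 xmin 0.0463
```

```bash
python3 - <<'E'
from h import *
for n in("w20","scene20","side20"):
    f=load(n);P=cloud(f);F=fix(P);H=hsv(f);hh,sa,v=H[...,0],H[...,1],H[...,2]
    rr=np.hypot(F[...,0]-.085,F[...,2]-.09);an=np.arctan2(F[...,2]-.09,.085-F[...,0])
    m=(abs(F[...,1])<.072)&(rr>.02)&(rr<.1)&(an>1.0)&(an<1.45)
    q=F[m][:,[0,2]]
    for _ in range(6):
        c=q.mean(0);_,S,V=np.linalg.svd(q-c,full_matrices=False);d=V[0]*np.sign(V[0][1]);res=abs((q-c)@np.array([-d[1],d[0]]));q=q[res<max(.001,2*np.median(res))]
    print(n,len(q),"panel",np.arctan2(d[1],-d[0]).round(3),"off",((c-[.085,.09])@np.array([d[1],-d[0]])*1000).round(2),"rms",res.std().round(4))
    m=(abs(F[...,1])<.04)&(abs(rr-.141)<.01)&(sa<70)&(an>.9)&(an<1.4);q=F[m];
    from scipy.optimize import least_squares
    if len(q)>20:
        s=least_squares(lambda p:np.hypot(q[:,0]-p[0],q[:,2]-p[1])-.006,np.median(q[:,[0,2]],0)-[0,.004],loss="soft_l1",f_scale=.001).x
        print("  handle centre",s.round(4),"ang",np.arctan2(s[1]-.09,.085-s[0]).round(3),"R",np.hypot(s[0]-.085,s[1]-.09).round(4))
E
```

```text
w20 2407 panel 1.168 off 2.77 rms 0.0002
  handle centre [0.0297 0.22  ] ang 1.168 R 0.1413
scene20 992 panel 1.169 off 1.74 rms 0.0003
  handle centre [0.0288 0.2194] ang 1.161 R 0.1411
side20 318 panel 1.167 off -2.27 rms 0.0003
  handle centre [0.0303 0.218 ] ang 1.167 R 0.1392
```

```bash
python3 -m jog '0 0 0 0 0 -30 0.45; 0 0 0 0 0 0 0.45; 0 0 0 0 30 0 0.45; 0 0 0 0 30 0 0.45; 0 0 0 0 20 0 0.45' 40
python3 - <<'E'
from h import *
goto(.5178,.167,.209,182)
E
```

```text
clock: 27.2
tcp_pos: [0.5277, 0.1681, 0.2081]
orientation: [-0.043, 2.203, -2.203]
contact_force: [-0.5, -0.1, 0.1]
grip_width: 0.0384
k=0 turn [-0.   0.2  0.1] shift-after [ 9.9 -0.9  0.7] shift-now [ 9.9 -0.9  0.7]
k=180 turn [   0.2 -179.8    0. ] shift-after [-9.9 -0.9 -0.7] shift-now [ 9.9 -0.9  0.7]
now tcp [0.5277 0.1681 0.2081] jaw yaw -177.84 q [-0.08  0.34 -0.42  1.85  0.16  0.99  2.61] F [-0.5 -0.1  0.1] t 27.2 w 0.0384
```

```bash
python3 -m jog '0 0 0 4 0 0 0.45; 0 0 0 3 0 0 0.45; 0 0 0 3 0 0 0.45; 0 0 0 0 0 0 0.45; 0 0 0 0 0 0 0.45' 40
python3 -m jog '0 0 0 -4 0 0 0.45; 0 0 0 -4 0 0 0.45; 0 0 0 0 -20 0 0.45; 0 0 0 0 -35 0 0.45; 0 0 0 0 -35 0 0.45' 40
python3 -m jog '0 0 0 0 -10 0 0.45; 0 0 0 20 0 0 0.45; 0 0 0 30 0 0 0.45; 0 0 0 0 0 0 0.45; 0 0 0 0 0 0 0.45' 40
python3 - <<'E'
from h import *
for n in("wrist","scene","side"):take(n,n+"21")
for n in("wrist21","scene21","side21"):
    f=load(n);P=cloud(f);F=fix(P);H=hsv(f);hh,sa,v=H[...,0],H[...,1],H[...,2]
    rr=np.hypot(F[...,0]-.085,F[...,2]-.09);an=np.arctan2(F[...,2]-.09,.085-F[...,0])
    m=(abs(F[...,1])<.072)&(rr>.02)&(rr<.1)&(an>1.0)&(an<1.45)
    q=F[m][:,[0,2]]
    for _ in range(6):
        c=q.mean(0);_,S,V=np.linalg.svd(q-c,full_matrices=False);d=V[0]*np.sign(V[0][1]);res=abs((q-c)@np.array([-d[1],d[0]]));q=q[res<max(.001,2*np.median(res))]
    print(n,len(q),"panel",np.arctan2(d[1],-d[0]).round(3))
    m=((hh<7)|(hh>173))&(sa>120)&(v>40)&(abs(F[...,1]+.102)<.02)&(rr>.02)&(rr<.06);q=F[m][:,[0,2]]
    if len(q)>15:
        for _ in range(3):
            c=q.mean(0);_,S,V=np.linalg.svd(q-c,full_matrices=False);d=V[0]*np.sign(V[0][1]);res=abs((q-c)@np.array([-d[1],d[0]]));q=q[res<max(.0015,2*np.median(res))]
        print("  pointer",np.arctan2(d[1],-d[0]).round(3),len(q))
    m=(hh>8)&(hh<23)&(sa>140)&(v>70)&(abs(F[...,0]+.02)<.03)&(F[...,1]>-.05)&(F[...,1]<.09)&(F[...,2]>.068)&(F[...,2]<.08)
    if m.sum()>20: print("  strap",cv2.minAreaRect(F[m][:,:2].astype(np.float32)*1000))
    m=(sa<50)&(v>60)&(F[...,2]>.048)&(F[...,2]<.07)&(abs(F[...,1])<.011)&(F[...,0]>-.09)&(F[...,0]<-.04)
    if m.sum()>30: cyl(P[m]); print("  near end fx",F[m][:,0].min())
goto(.5178,.167,.209,182)
E
```

```text
clock: 27.62
tcp_pos: [0.5196, 0.1677, 0.2121]
orientation: [-0.037, 2.203, -2.201]
contact_force: [1.1, 0.3, 1.1]
grip_width: 0.0384
clock: 28.03
tcp_pos: [0.5263, 0.1668, 0.3006]
orientation: [-0.043, 2.204, -2.206]
contact_force: [0.3, 0.6, 0.8]
grip_width: 0.0384
clock: 28.45
tcp_pos: [0.4761, 0.1655, 0.3107]
orientation: [-0.04, 2.202, -2.203]
contact_force: [0.4, -0.7, 0.6]
grip_width: 0.0386
wrist21 1174 panel 1.156
  pointer 1.13 19
  strap ((-20.27951431274414, 9.475887298583984), (23.223426818847656, 95.61438751220703), 0.2895657420158386)
cyl centre [0.4469 0.1634 0.0509] yaw -177.36 pitch -0.36 len 0.0338 rms 0.0007 394 394
  near end fx -0.07518803526227641
scene21 1190 panel 1.158
  pointer 1.131 35
cyl centre [0.4416 0.1648 0.0501] yaw 3.39 pitch 2.43 len 0.0252 rms 0.0013 60 60
  near end fx -0.07643283261936722
side21 297 panel 1.155
  pointer 1.127 22
  strap ((-21.089305877685547, 17.005435943603516), (116.59024810791016, 24.651031494140625), 89.57791137695312)
cyl centre [0.4462 0.162  0.0478] yaw 189.17 pitch -4.08 len 0.0335 rms 0.0019 49 56
  near end fx -0.07633588980971903
k=0 turn [ 0.  0. -0.] shift-after [-40.1 101.4  -0.3] shift-now [-40.1 101.4  -0.2]
k=180 turn [  -0. -180.   -0.] shift-after [ 40.1 101.4   0.3] shift-now [-40.1 101.4  -0.2]
now tcp [0.4777 0.1653 0.3104] jaw yaw -177.99 q [-0.06  0.16 -0.45  1.83  0.07  1.17  2.65] F [ 0.4  0.7 -0.3] t 28.6 w 0.0381
```

View pics/side21.png

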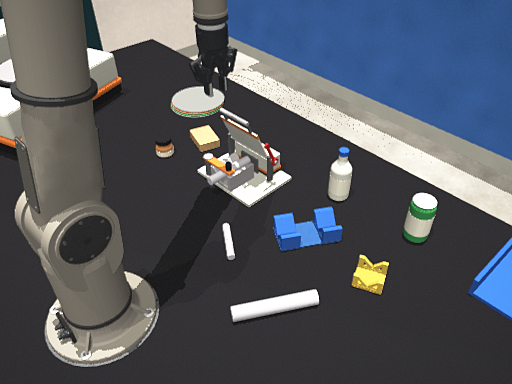

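View pics/wrist21.png

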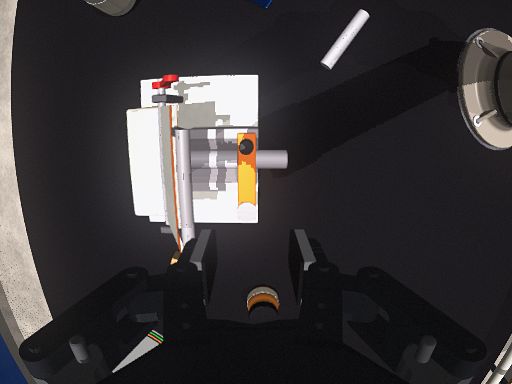

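```bash
python3 -c "
from bench import r
print(r.hand_in())"
```

```text
the job is handed in; nothing more can be done
None
```

The bar is in the V-groove under the closed strap and the guard stands at the pointer's angle. I handed the job in at about 28.6 s of the 72 s allowed. `hand_in()` gave no verdict, so this rests on my own camera checks.

- **Sequence:** I took the bar from the cradle at mid-length and let go in the yellow rest. There it measured about 1 mm from the seat and lay straight to about 0.1°. I then took it by its near end, laid it in the groove, and let go. After that I swung the strap across with the open fingers straddling its knob, and pulled the guard forward by its handle.
- **Bar:** the last pictures put the near end at fixture x of about -75 to -76 mm, so its centre is within roughly 1 mm of its place along the groove. Right after release the axis was about 51 mm above the bench, within about 1 mm across, and at 1.9 to 2.0° against the groove's 2.0°. The side camera saw too little of the bar to be relied on: it read several degrees off in yaw and 2 to 4° in pitch.
- **Strap:** within about 0.5° of straight across.
- **Guard and pointer:** the guard read 1.155 to 1.158 rad in all three views. The pointer read 1.13 to 1.15 rad in the better views, so they differ by about 0.02 rad against the 0.07 allowed. Cruder pointer estimates ranged from 1.07 to 1.17 rad; I set those aside as skewed by the discs at its ends or by few pixels.
- **Pointer and bystanders:** the pointer's position read the same before and after. The bottle, canister, jar and box look unmoved in the pictures, but I did not measure them again at the end.
- **Robot:** at hand-in it was clear of everything, with the fingertips 0.31 m above the bench.

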